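# Turn out the bars from the crank-lift mould and sort them

### The arm

A 7-joint arm with a two-finger parallel gripper is mounted at the origin on the work surface. World frame = base frame: x ahead of the robot, y to its left, z up, the work surface at z = 0. Lengths are in m, angles in rad, forces in N, time in s.
With the tool pointing down it reaches from about 0.425 to 0.875 m from the base axis. Payload 4.7 kg.
Tool frame: the origin (TCP) lies midway between the tips of the shut fingers; the grasp point (between the pads) lies ctrl.grasp_offset behind it (ctrl.grasp_offset is the distance from the TCP to the grasp point, in m); z points along the fingers, y is the line along which they close (so a half turn about z gives the same grasp; the last joint's range is limited). The gripper opens to 87 mm and grips with 3 to 60 N. Pads are 19 mm wide; open, the fingers measure 117 mm over their backs; the gripper's body (75 mm by 190 mm) begins 51 mm behind the grasp point.
Start: joints at [-1.151, 0.321, -0.07, 1.45, 0.023, 1.371, -0.057], TCP at [0.257, 0.597, 0.223] pointing down, gripper open.
Joint ranges: [-2.86, 2.86], [-0.3, 2.09], [-1.38, 1.24], [0.06, 2.45], [-1.56, 4.7], [0.09, 2.05], [-2.69, 2.69]. Speed limits (rad/s): [2.57, 2.57, 3.14, 3.14, 3.14, 3.14, 3.14].

### API

Orientations are given as a rotation vector (axis times angle).
In Python, from bench import ctrl gives the robot as it stands. The module is installed in compiled form; this text tells all that it offers.
- The arm moves only by the tool jog_arm, never from a script. Its argument "moves" is one flat list of numbers, 7 for each row, row after row: the shift along the tool's x, y, z in units of 30 cm (1.0 is 30 cm), then the turn, a rotation vector about the tool's x, y, z in units of 60 degrees (1.0 is 60 degrees), then the gripper's target within -1 to 1 (fully open at 1, half-way at 0, shut at -1). In form: [x, y, z, wx, wy, wz, fingers, x, y, z, wx, wy, wz, fingers, ...]. A call has exactly 8 rows; each row is the pose to reach, as a shift and turn from the pose commanded when the call began, along the tool's axes at that moment; what a row does not reach only later rows make up. A row lasts 1/8 s, in which the tool goes at most 62.5 mm and 10.7 degrees, less where a joint would pass 70% of its speed; a pose out of reach is approached as far as the arm can. A call with a number of a shift or a turn outside -1 to 1 is refused whole. A call with a gripper value outside its range is refused whole. The fingers move at their own pace and stop on an object; "newtons" is the grip in N (left out, the last holds). Time passes only in rows, so rows that repeat a pose let the fingers close, or fill a call up. It gives the time, the measured TCP pose, the force, the opening and the grip force at its end, in the units of the state.
- ctrl.get_state(): the state, without advancing time (a new reading comes with each control period).
- ctrl.get_image(name): name is "scene" or "side" or "wrist"; returns a dict with "pixels" (480x640x3 uint8, red, green, blue), "fx", "fy", "cx", "cy" (pixels), "dist" ([k1, k2, p1, p2, k3] as OpenCV has them; the pictures are not rectified), "xyz" and "rotation" of the camera in the world; the wrist camera has in their place "tool_from_camera" (4x4, takes a point from camera to tool coordinates, whose origin is the TCP and whose axes are the flange's). Camera axes: x right, y up, looking along -z (the intrinsics and any distortion apply to the point x, -y, -z); pixel columns grow to the right and rows downward; lengths in m; the calibration is good to about 2 mm. A picture is of the moment at which its call begins: read the wrist's pose just before it. There is no depth.
- ctrl.close_job(): hands the job in; it is judged then, once.
The state is a dict: "time": time; "joint_positions": joint angles; "qd": joint speeds; "joint_torque": joint torques, N m; "position": TCP position; "tool_rot": TCP orientation; "ft_force": force on the tool from outside, world axes, zero at the start; "torque": the same for the moment, N m; "grip_width": opening from 0.0 (shut) to 1.0 (fully open); "grip_force": force on a finger pad.
Only numpy, scipy, OpenCV 4.12 (cv2) and the standard library are available. Lean on these libraries where they do the work, as an engineer would, in place of code of your own. Each camera call takes 0.05 s, during which the arm holds its last target. There are 200 camera calls.

### The job

Empty the bar press: take the wooden keeper strip off the mould and park it flat on the cork mat, then crank the lift all the way up (one and a half turns counter-clockwise) and lift the bars out, laying every pale oat bar flat in the white tray and every dark cocoa bar flat in the blue tray, side by side. Then crank the lift all the way back down, lay the keeper strip squarely across the middle of the mould again as it was, and leave the other kitchen things where they stand.

Things in the scene. Friction and masses are not known exactly. Their poses are not given: they have to be found in the camera images.
- press: bar press fixed to the counter, base 210 (x) x 300 (y) x 18 mm. Origin: centre of its underside; z up; aluminium mould block (200 x 170 mm, 80 mm high) towards its -y end, red gearbox (84 mm high) with the crank towards its +y end. The crank raises the floors of all four mould pockets together by 16 mm per turn, 24 mm in all.
- mould_top (a point): centre of the mould's flat top rim (press axes), 80 mm above the counter; the keeper's middle belongs here. Four pockets, 83 (x) x 47 (y) mm, are centred at x = +-50, y = +-42 mm from here. Lift down: pocket floors 32 mm below the rim, bar tops 4 mm below it, out of grasp. Lift up: floors 8 mm below, bars stand 20 mm proud.
- crank_axis (a point): a point on the crank's vertical axis (press axes), at the top of the crank arm, 100 mm above the counter
- crank_grip (a point): middle of the crank's upright black grip, 60 mm from the axis and 26 mm above the arm's top. The grip is a flat-sided block fixed to the arm: 30 mm along the arm (radial), 16 mm thick across it, 52 mm tall from 100 to 152 mm above the counter. x points outwards along the arm, z up.
- crank (a joint): crank angle, rad: 0 = lift fully down (stop), 9.42 (one and a half turns) = lift fully up (stop); grows counter-clockwise seen from above. At 0 (and after a full turn) the arm points along the press's +x. About 2 N at the grip turns it; it stays where it is left. Starts between 0 and 0.6.
- oat_1: pale tan oat bar, starts in any of the mould pockets, 80 x 44 x 28 mm, about 100 g, hard. Origin: centre of its underside; x along its length, y across its width, z up. May be absent.
- oat_2: another pale tan oat bar, as oat_1. May be absent.
- cocoa_1: dark brown cocoa bar, starts in any of the mould pockets, 80 x 44 x 28 mm, about 100 g, hard. Origin: centre of its underside; x along its length, y across its width, z up. May be absent.
- cocoa_2: another dark brown cocoa bar, as cocoa_1. May be absent.
- keeper: keeper strip: a loose wooden strip 46 (x) x 150 (y) x 10 mm (z) with a square grip block 26 x 26 x 30 mm standing on its middle (to 40 mm above its underside), about 150 g. Origin: centre of its underside. Starts flat on the mould rim, its axes nearly parallel to the press's, across the inner ends of all four pockets.
- mat: cork mat fixed on the counter, 85 (x) x 180 (y) x 4 mm; origin: centre of its underside
- white_tray: shallow white tray fixed on the wooden board, 180 (x) x 110 (y) mm outside, rim 10 mm high and 5 mm thick, inner floor 4 mm above its origin (centre of its underside, 18 mm above the counter). Takes two bars lying across it (bar length along tray y) at x = +-45 mm.
- blue_tray: shallow blue tray beside it, same size and make as white_tray
- board: wooden board fixed to the counter, 220 (x) x 260 (y) x 18 mm, carrying the trays side by side; origin: centre of its underside
- spice_jar: bystander: jar with red cap, 48 mm across, 85 mm high
- mug: bystander: blue mug, 76 mm across, 90 mm high
- soap_bottle: bystander: green bottle, 60 mm across, 190 mm high
- sponge: bystander: green sponge 100 x 65 x 30 mm
- spoon: bystander: wooden spoon 240 mm long
- egg_timer: bystander: yellow cone-shaped timer, 64 mm across, 65 mm high
- bowl: bystander: white bowl, 120 mm across, 50 mm high
Things that resemble listed ones, but are neither listed nor needed, are in the scene too. Leave any pink or red look-alike of the cocoa_2 alone.

How it is judged:
By the outcome, as a careful person would: the job done as asked, in the order asked, and still so for the second after the job is handed in, with the robot touching nothing.
Of oat_1, oat_2, cocoa_1, cocoa_2 only 2 to 3 are there at a start; the rules pass over those that are not, and their reading is None.
At some moment in a run one of oat_1, oat_2, cocoa_1, cocoa_2, keeper may be knocked a few centimetres aside while the robot is not near it.
Once in a run the grip may slacken for a moment while it holds something.
It also fails if it takes over 210 s, if anything falls off the work surface, if the arm or the gripper's body presses on something with over 40 N, if the wrist force passes 120 N, or if a joint passes its speed limit or range.

## Working session

There is one attempt and no reset: what is moved stays moved. The work goes in short steps, Python scripts to look and compute and a tool call to move; the robot and the scene stay as the last step left them, time stands still between calls to the robot, and variables do not carry over. Pictures are saved under pics/ and viewed, at most 16 in all, crops included, and the job is handed in when it is done.

Besides the shell and the picture viewer there is one more tool, called by a JSON object that holds its "method" and its "body", one argument or row to a line. jog_arm: Moves the arm, as the interface text tells. Its arguments: {"type":"object","properties":{"moves":{"type":"array"},"newtons":{"type":"number"}},"required":["moves"]}

```bash
mkdir -p pics; cat > h.py <<'E'
import numpy as np, cv2
from scipy.spatial.transform import Rotation as R
from bench import ctrl
def cam(name):
    s=ctrl.get_state(); im=ctrl.get_image(name)
    if 'tool_from_camera' in im:
        T=np.eye(4);T[:3,:3]=R.from_rotvec(s['tool_rot']).as_matrix();T[:3,3]=s['position']
        C=T@np.array(im['tool_from_camera'])
    else:
        C=np.eye(4);r=np.array(im['rotation']);C[:3,:3]=r if r.shape==(3,3) else R.from_rotvec(r).as_matrix();C[:3,3]=im['xyz']
    im['C']=C;im['K']=np.array([[im['fx'],0,im['cx']],[0,im['fy'],im['cy']],[0,0,1.]]);im['bgr']=im['pixels'][:,:,::-1].copy()
    return im
def ray(im,uv,z):
    p=cv2.undistortPoints(np.array(uv,float).reshape(-1,1,2),im['K'],np.array(im['dist'],float)).reshape(-1,2)
    d=np.c_[p[:,0],-p[:,1],-np.ones(len(p))]@im['C'][:3,:3].T;o=im['C'][:3,3]
    return o+d*((z-o[2])/d[:,2])[:,None]
def proj(im,P):
    q=(np.atleast_2d(P)-im['C'][:3,3])@im['C'][:3,:3]
    return cv2.projectPoints(np.c_[q[:,0],-q[:,1],-q[:,2]],np.zeros(3),np.zeros(3),im['K'],np.array(im['dist'],float))[0].reshape(-1,2)
E
python3 - <<'E'
from h import *
s=ctrl.get_state();print(s,ctrl.grasp_offset)
for n in('scene','side','wrist'):
    im=cam(n);cv2.imwrite(f'pics/{n}0.png',im['bgr']);print(n,im['K'].ravel(),im['dist'],im['C'].round(3).tolist())
    if n=='wrist':print(im['tool_from_camera'])
E
```

```text
{'time': 0.0, 'joint_positions': array([-1.15088943,  0.32184142, -0.07006455,  1.45169679,  0.0225763 ,
        1.37080364, -0.05686228]), 'qd': array([ 0.00043451, -0.00120721, -0.000384  , -0.00191897, -0.00019719,
        0.00092943,  0.00091781]), 'joint_torque': array([-5.08877019e-04, -4.91285527e+01, -4.04332392e-01, -3.12533212e+01,
       -6.39488082e-02,  4.37767943e-02,  1.79904182e-04]), 'position': array([0.25642003, 0.596666  , 0.22143845]), 'tool_rot': array([-6.32942478e-01, -3.07685010e+00,  3.04313013e-03]), 'ft_force': array([-0.21987513, -0.11191107, -0.60766601]), 'torque': array([ 0.03855723,  0.00403669, -0.00744104]), 'grip_force': 0.0, 'grip_width': 0.9962767258251581} 0.0187
scene [600.62878629   0.         322.32147308   0.         600.62878629
 242.86352403   0.           0.           1.        ] [0.00298617 0.         0.         0.         0.        ] [[0.759, -0.56, 0.333, 1.044], [0.651, 0.646, -0.398, -0.616], [0.008, 0.519, 0.854, 1.337], [0.0, 0.0, 0.0, 1.0]]
side [485.36201377   0.         325.7597048    0.         485.36201377
 238.20485546   0.           0.           1.        ] [-0.04812018  0.          0.          0.          0.        ] [[0.693, 0.37, -0.618, -0.264], [-0.721, 0.354, -0.596, -0.814], [-0.002, 0.859, 0.512, 0.777], [0.0, 0.0, 0.0, 1.0]]
wrist [384.21482372   0.         320.72644569   0.         384.21482372
 233.55603937   0.           0.           1.        ] [-0.05336084  0.          0.          0.          0.        ] [[0.394, -0.879, -0.271, 0.181], [0.919, 0.376, 0.116, 0.629], [-0.0, -0.294, 0.956, 0.383], [0.0, 0.0, 0.0, 1.0]]
[[ 1.25997472e-03  9.55699885e-01  2.94340182e-01  8.19191316e-02]
 [ 9.99997925e-01 -7.32997678e-04 -1.90067937e-03 -4.83462915e-04]
 [-1.60072838e-03  2.94341966e-01 -9.55698825e-01 -1.61435631e-01]
 [ 0.00000000e+00  0.00000000e+00  0.00000000e+00  1.00000000e+00]]
```

View pics/scene0.png

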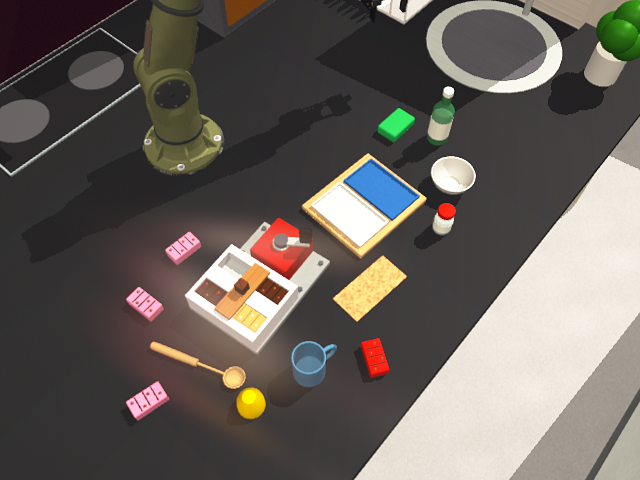

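View pics/side0.png

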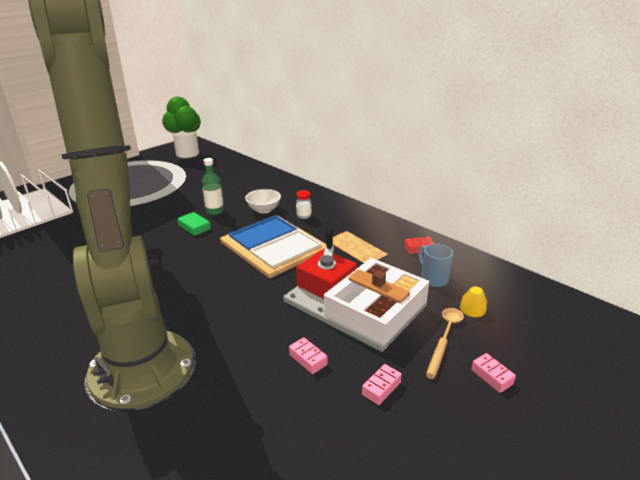

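The scene view shows cocoa bars at (210,290) and (270,290), an oat bar at (250,318), and an empty pocket at (233,265). The keeper is at (242,290), the crank at (285,241), the trays at (348,215) and (382,190), and the mat at (370,288). Pink and red look-alikes lie around.

```bash
python3 - <<'E'
from h import *
im=cam('scene');hsv=cv2.cvtColor(im['bgr'],cv2.COLOR_BGR2HSV);H,S,V=cv2.split(hsv)
def blob(m,box,z,n):
    u0,v0,u1,v1=box;k=np.zeros_like(H);k[v0:v1,u0:u1]=255*m[v0:v1,u0:u1].astype(np.uint8)
    k=cv2.morphologyEx(k,cv2.MORPH_OPEN,np.ones((3,3)))
    c=max(cv2.findContours(k,0,2)[0],key=cv2.contourArea)
    P=ray(im,c.reshape(-1,2),z)[:,:2].astype(np.float32);r=cv2.minAreaRect(P*1000);print(n,r,'px',cv2.contourArea(c))
blob((H>100)&(H<125)&(S>150)&(V>80),(300,140,440,260),.025,'blue')
blob((S<40)&(V>170),(300,170,400,260),.025,'white')
blob((H>8)&(H<28)&(S>60)&(V>120),(320,250,420,330),.004,'mat')
blob((V>90),(300,150,430,256),.018,'board')
blob((H>5)&(H<20)&(S>100)&(V>100),(212,260,275,320),.09,'keeper')
blob((S<60)&(V>130),(180,240,303,352),.08,'mould')
blob(((H<5)|(H>175))&(S>150)&(V>80),(240,210,320,280),.084,'gearbox')
blob(((H<5)|(H>175))&(S>150)&(V>80),(350,330,400,385),.028,'redbar')
cv2.imwrite('pics/crop1.png',cv2.resize(im['bgr'][200:360,170:340],None,fx=4,fy=3.7,interpolation=2)[:600,:700])
w=cv2.imread('pics/wrist0.png')
E
```

```text
blue ((538.8309936523438, 230.71421813964844), (111.11509704589844, 179.26065063476562), 85.10027313232422) px 2105.5
white ((524.7119750976562, 111.9012222290039), (112.81074523925781, 182.73370361328125), 84.92317962646484) px 2193.5
mat ((696.7813720703125, -14.828056335449219), (181.7042694091797, 86.90513610839844), 84.31297302246094) px 2172.0
board ((531.5867919921875, 167.35324096679688), (267.62158203125, 225.64498901367188), 85.19123077392578) px 6733.5
keeper ((499.4588928222656, -253.53594970703125), (53.97614288330078, 149.02630615234375), 3.6472549438476562) px 1068.5
mould ((505.6796569824219, -238.56553649902344), (230.78761291503906, 236.37782287597656), 6.311984062194824) px 7311.0
gearbox ((490.525390625, -104.13484954833984), (126.99877166748047, 127.46543884277344), 5.876012325286865) px 1508.0
redbar ((822.757080078125, -160.11376953125), (48.614044189453125, 88.24239349365234), 55.124412536621094) px 719.5
```

View pics/crop1.png

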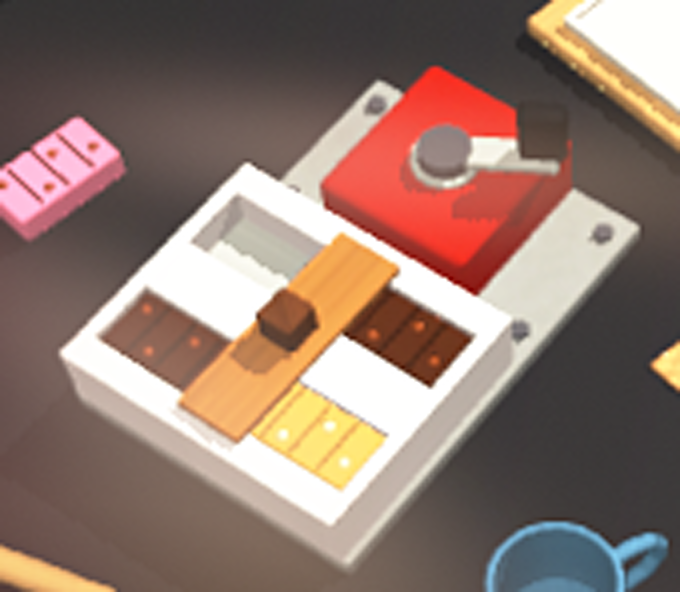

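Crop: the rim corners are at (62,353), (248,165), (517,318) and (332,525). The gearbox hub is at (443,150) and the grip block's top is at (545,110). The keeper block is at (288,318).

```bash
python3 - <<'E'
from h import *
im=cam('scene')
f=lambda L:[(170+(x-1.5)/4,200+(y-1.5)/3.7) for x,y in L]
P=ray(im,f([(62,353),(248,165),(517,318),(332,525)]),.08)*1000;print(P.round(0),P.mean(0).round(1))
for i in range(4):
    d=P[(i+1)%4]-P[i];print(np.hypot(*d[:2]).round(1),np.degrees(np.arctan2(d[1],d[0])).round(1))
print('grip top',ray(im,f([(545,115)]),.152)*1000,'hub',ray(im,f([(443,148)]),.108)*1000,'keeperblock top',ray(im,f([(285,312)]),.12)*1000)
print('oat',ray(im,f([(320,433)]),.076)*1000)
E
```

```text
[[ 405. -347.   80.]
 [ 389. -178.   80.]
 [ 589. -155.   80.]
 [ 604. -327.   80.]] [ 496.7 -251.8   80. ]
168.9 95.6
201.0 6.6
172.0 -84.9
199.5 -174.3
grip top [[531.12285559 -63.96527971 152.        ]] hub [[ 482.63099404 -102.55966389  108.        ]] keeperblock top [[ 500.63222254 -253.31478891  120.        ]]
oat [[ 555.19065057 -286.90995783   76.        ]]
```

```bash
cat >> h.py <<'E'
def Rt(psi):  # tool down, tool y at world angle psi (deg)
    a=np.radians(psi);y=np.array([np.cos(a),np.sin(a),0]);z=np.array([0,0,-1.]);return np.c_[np.cross(y,z),y,z]
def psi_now():
    m=R.from_rotvec(ctrl.get_state()['tool_rot']).as_matrix();return np.degrees(np.arctan2(m[1,1],m[0,1]))
def plan(*wps):
    """each wp (x,y,z,psi); prints one row per call, from measured pose"""
    s=ctrl.get_state();p=np.array(s['position']);M=R.from_rotvec(s['tool_rot']).as_matrix()
    print('t',round(s['time'],2),'at',p.round(4),'psi',psi_now().round(1),'j',s['joint_positions'].round(2))
    for w in wps:
        q=np.array(w[:3]);N=Rt(w[3])
        print(((M.T@(q-p))/.3).round(3).tolist(),(R.from_matrix(M.T@N).as_rotvec()/np.radians(60)).round(3).tolist())
        p,M=q,N
E
python3 - <<'E'
from h import *
im=cam('scene');print(ray(im,[(438,140)],0))
plan((.45,.38,.33,40),(.52,.13,.33,15),(.51,-.15,.30,5),(.44,-.25,.30,5))
E
```

```text
[[0.54872903 0.49339884 0.        ]]
t 0.3 at [0.2566 0.5971 0.2222] psi 66.8 j [-1.15  0.32 -0.07  1.45  0.02  1.37 -0.06]
[-0.878, -0.411, -0.359] [-0.0, 0.0, 0.446]
[-0.788, -0.357, 0.0] [0.0, 0.0, 0.417]
[-0.893, -0.274, 0.1] [0.0, 0.0, 0.167]
[-0.312, -0.261, 0.0] [0.0, 0.0, 0.0]
```

{"method": "jog_arm", "body": {
  "moves": [-0.878,-0.411,-0.359,0,0,0.446,1,-0.878,-0.411,-0.359,0,0,0.446,1,-0.878,-0.411,-0.359,0,0,0.446,1,-0.878,-0.411,-0.359,0,0,0.446,1,-0.878,-0.411,-0.359,0,0,0.446,1,-0.878,-0.411,-0.359,0,0,0.446,1,-0.878,-0.411,-0.359,0,0,0.446,1,-0.878,-0.411,-0.359,0,0,0.446,1]
}}

```text
time: 1.3
position: [0.4483, 0.3815, 0.3294]
tool_rot: [-1.323, -2.848, 0.002]
ft_force: [0.3, 0.3, -0.0]
grip_width: 1.001
grip_force: 0.0
```

{"method": "jog_arm", "body": {
  "moves": [-0.788,-0.357,0,0,0,0.417,1,-0.788,-0.357,0,0,0,0.417,1,-0.788,-0.357,0,0,0,0.417,1,-0.788,-0.357,0,0,0,0.417,1,-0.788,-0.357,0,0,0,0.417,1,-0.788,-0.357,0,0,0,0.417,1,-0.788,-0.357,0,0,0,0.417,1,-0.788,-0.357,0,0,0,0.417,1]
}}

```text
time: 2.3
position: [0.5193, 0.1322, 0.33]
tool_rot: [-1.908, -2.495, 0.0]
ft_force: [-0.8, 0.2, -0.1]
grip_width: 1.003
grip_force: 0.0
```

{"method": "jog_arm", "body": {
  "moves": [-0.95,-0.27,0.1,0,0,0.167,1,-0.95,-0.27,0.1,0,0,0.167,1,-0.95,-0.27,0.1,0,0,0.167,1,-0.95,-0.27,0.1,0,0,0.167,1,-0.95,-0.27,0.1,0,0,0.167,1,-0.95,-0.27,0.1,0,0,0.167,1,-0.95,-0.27,0.1,0,0,0.167,1,-0.95,-0.27,0.1,0,0,0.167,1]
}}

```text
time: 3.3
position: [0.5158, -0.164, 0.3002]
tool_rot: [-2.119, -2.319, -0.001]
ft_force: [-0.0, 0.5, 0.6]
grip_width: 1.002
grip_force: 0.0
```

```bash
python3 - <<'E'
from h import *
plan((.5,-.2535,.2,5))
im=cam('wrist');cv2.imwrite('pics/w1.png',im['bgr']);print(proj(im,[[.5,-.2535,.12],[.497,-.252,.08],[.482,-.103,.108]]))
E
```

```text
t 3.3 at [ 0.5158 -0.164   0.3002] psi 5.2 j [-0.36  0.06  0.65  1.62 -0.03  1.48  0.39]
[-0.293, -0.079, 0.334] [0.0, -0.001, 0.003]
[[296.89246493 296.13853531]
 [296.3847105  278.04777445]
 [289.99259231 136.50105224]]
```

View pics/w1.png

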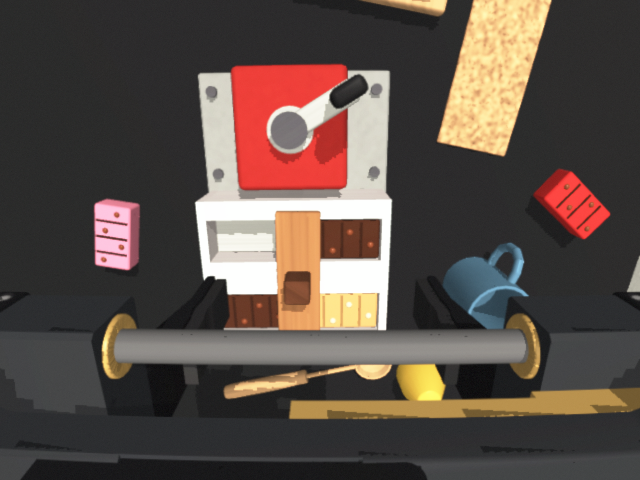

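Wrist view: the hub is at (288,130), the grip's outer end at (360,86), and the rim top edge runs (198,200)–(391,195). The keeper runs x 276–320 with its block near (297,288), and the projections match.

```bash
python3 - <<'E'
from h import *
im=cam('wrist')
P=ray(im,[(198.5,202),(391,196)],.08)*1e3;d=P[1]-P[0];print(P.round(1),'yaw',np.degrees(np.arctan2(d[1],d[0])))
u=d/np.linalg.norm(d);print('mould c',P.mean(0)+85*np.array([u[1],-u[0],0]))
B=ray(im,[(200,74),(388,71)],.018)*1e3;d=B[1]-B[0];print(B.round(1),'base yaw',np.degrees(np.arctan2(d[1],d[0])),np.linalg.norm(d))
print('hub',ray(im,[(288.5,129)],.108)*1e3)
hsv=cv2.cvtColor(im['bgr'],cv2.COLOR_BGR2HSV);H,S,V=cv2.split(hsv)
m=((H>8)&(H<20)&(S>120)&(V>130)).astype(np.uint8);m[:205]=0;m[325:]=0;m[:,:265]=0;m[:,335:]=0
for rows in (215,225,240,255,265,310,320):
    x=np.where(m[rows])[0];print(rows,x.min(),x.max(),(ray(im,[(x.min()-.5,rows),(x.max()+.5,rows)],.09)*1e3).round(1)[:,:2].tolist())
x=np.where(m[:,300])[0];print('far end',x.min(),ray(im,[(300,x.min()-.5)],.09)*1e3)
d=((V<60)).astype(np.uint8);d[:70]=0;d[115:]=0;d[:,:325]=0;d[:,375:]=0
n,l,st,c=cv2.connectedComponentsWithStats(d);print(st,c)
E
```

```text
[[ 391.4 -177.8   80. ]
 [ 585.7 -153.9   80. ]] yaw 6.990999515750059
mould c [ 498.86230575 -250.20821959   80.        ]
[[373.2 -50.3  18. ]
 [575.9 -29.3  18. ]] base yaw 5.910836119624073 203.77080379468876
hub [[480.18022729 -96.84252564 108.        ]]
215 276 319 [[471.5, -181.7], [515.2, -177.7]]
225 276 320 [[472.1, -192.1], [517.2, -188.0]]
240 276 320 [[473.0, -207.9], [518.6, -203.7]]
255 276 320 [[473.9, -224.1], [520.1, -219.9]]
265 277 319 [[475.6, -235.1], [520.0, -231.0]]
310 278 324 [[479.6, -287.2], [530.1, -282.5]]
320 278 324 [[480.2, -299.3], [531.3, -294.6]]
far end 211 [[ 495.51461835 -174.89172274   90.        ]]
[[     0      0    640    480 306545]
 [   330     75     37     33    655]] [[319.44008873 239.8157693 ]
 [347.5389313   91.71755725]]
```

```bash
python3 - <<'E'
from h import *
plan((.5005,-.2515,.17,5),(.5005,-.2515,.095,5))
E
```

```text
t 3.4 at [ 0.5157 -0.1645  0.3003] psi 5.1 j [-0.36  0.06  0.65  1.62 -0.03  1.48  0.39]
[-0.284, -0.076, 0.434] [0.0, -0.0, 0.002]
[0.0, 0.0, 0.25] [0.0, 0.0, 0.0]
```

{"method": "jog_arm", "body": {
  "moves": [-0.284,-0.076,0.2,0,0,0.002,1,-0.284,-0.076,0.3,0,0,0.002,1,-0.284,-0.076,0.434,0,0,0.002,1,-0.284,-0.076,0.434,0,0,0.002,1,-0.284,-0.076,0.55,0,0,0.002,1,-0.284,-0.076,0.6,0,0,0.002,1,-0.284,-0.076,0.65,0,0,0.002,1,-0.284,-0.076,0.684,0,0,0.002,1]
}}

```text
time: 4.4
position: [0.5005, -0.2529, 0.0952]
tool_rot: [2.124, 2.313, 0.001]
ft_force: [-0.5, -0.2, 0.3]
grip_width: 0.999
grip_force: 0.0
```

{"method": "jog_arm", "body": {
  "moves": [0,0,0,0,0,0,-0.2,0,0,0,0,0,0,-0.4,0,0,0,0,0,0,-0.6,0,0,0,0,0,0,-0.8,0,0,0,0,0,0,-0.8,0,0,0,0,0,0,-0.8,0,0,0,0,0,0,-0.8,0,0,0,0,0,0,-0.8],
  "newtons": 25
}}

```text
time: 5.4
position: [0.4998, -0.2531, 0.095]
tool_rot: [-2.126, -2.313, -0.0]
ft_force: [-0.5, 0.4, 0.8]
grip_width: 0.298
grip_force: 25.0
```

```bash
python3 - <<'E'
from h import *
plan((.5005,-.2515,.2,5),(.66,-.1,.2,-5.5),(.697,-.015,.09,-5.5),(.697,-.015,.0205,-5.5))
E
```

```text
t 5.4 at [ 0.4998 -0.2531  0.095 ] psi 4.8 j [-0.2   0.27  0.71  1.85 -0.2   1.09  0.68]
[0.005, 0.003, -0.35] [0.0, -0.0, -0.003]
[0.457, 0.574, 0.0] [0.0, 0.0, 0.175]
[0.294, 0.096, 0.367] [0.0, 0.0, 0.0]
[0.0, 0.0, 0.232] [0.0, 0.0, 0.0]
```

{"method": "jog_arm", "body": {
  "moves": [0,0,-0.1,0,0,0,-0.8,0,0,-0.25,0,0,0,-0.8,0.005,0.003,-0.35,0,0,0,-0.8,0.11,0.14,-0.35,0,0,0.04,-0.8,0.22,0.28,-0.35,0,0,0.08,-0.8,0.34,0.43,-0.35,0,0,0.12,-0.8,0.46,0.577,-0.35,0,0,0.17,-0.8,0.46,0.577,-0.35,0,0,0.17,-0.8]
}}

```text
time: 6.4
position: [0.6633, -0.0936, 0.1977]
tool_rot: [-2.311, -2.124, -0.0]
ft_force: [-0.5, 0.2, -2.3]
grip_width: 0.295
grip_force: 25.0
```

```bash
python3 - <<'E'
from h import *
s=ctrl.get_state();print(s['grip_width'],s['grip_force'])
plan((.697,-.015,.07,-5.7),(.697,-.015,.0205,-5.7))
E
```

```text
0.29509883173145474 24.999689175747335
t 6.4 at [ 0.6633 -0.0936  0.1977] psi -4.8 j [-0.38  0.43  0.65  1.45 -0.26  1.35  0.2 ]
[0.27, 0.091, 0.426] [-0.002, -0.002, 0.015]
[0.0, 0.0, 0.165] [0.0, 0.0, 0.0]
```

{"method": "jog_arm", "body": {
  "moves": [0.14,0.045,0.05,0,0,0.015,-0.8,0.27,0.091,0.15,0,0,0.015,-0.8,0.27,0.091,0.3,0,0,0.015,-0.8,0.27,0.091,0.43,0,0,0.015,-0.8,0.27,0.091,0.5,0,0,0.015,-0.8,0.27,0.091,0.55,0,0,0.015,-0.8,0.27,0.091,0.588,0,0,0.015,-0.8,0.27,0.091,0.588,0,0,0.015,-0.8]
}}

```text
time: 7.4
position: [0.6954, -0.023, 0.0236]
tool_rot: [-2.34, -2.096, 0.0]
ft_force: [0.4, -0.8, -1.2]
grip_width: 0.298
grip_force: 25.0
```

{"method": "jog_arm", "body": {
  "moves": [0.015,0.003,0,0,0,0,-0.8,0.015,0.003,0,0,0,0,-0.8,0.015,0.003,0.005,0,0,0,-0.8,0.015,0.003,0.01,0,0,0,-0.8,0.015,0.003,0.01,0,0,0,0,0.015,0.003,0.01,0,0,0,0.3,0.015,0.003,0.01,0,0,0,0.5,0.015,0.003,0.01,0,0,0,0.5]
}}

```text
time: 8.4
position: [0.697, -0.0185, 0.0208]
tool_rot: [2.339, 2.097, 0.0]
ft_force: [0.5, 0.1, -0.3]
grip_width: 0.666
grip_force: 0.0
```

{"method": "jog_arm", "body": {
  "moves": [0,0,-0.1,0,0,0,0.5,0,0,-0.25,0,0,0,0.5,0,0,-0.4,0,0,0,0.5,0,0,-0.55,0,0,0,0.5,0,0,-0.6,0,0,0,0.5,0,0,-0.6,0,0,0,0.5,0,0,-0.6,0,0,0,0.5,0,0,-0.6,0,0,0,0.5]
}}

```text
time: 9.4
position: [0.6959, -0.0183, 0.1985]
tool_rot: [-2.338, -2.095, 0.004]
ft_force: [0.8, -0.3, 0.1]
grip_width: 0.746
grip_force: 0.0
```

```bash
python3 - <<'E'
from h import *
im=cam('scene');cv2.imwrite('pics/s2.png',cv2.resize(im['bgr'][180:340,220:440],None,fx=3,fy=3,interpolation=2))
a=37+5.9 
al=38
print(psi_now())
c=np.array([.481,-.101]);
for al in (37.5,):
    g=c+.06*np.array([np.cos(np.radians(al)),np.sin(np.radians(al))]);print(g)
    plan((g[0],g[1],.19,al-90),(g[0],g[1],.118,al-90))
E
```

```text
-6.267965246021939
[ 0.5286012  -0.06447431]
t 9.45 at [ 0.6961 -0.0184  0.1989] psi -6.3 j [-0.45  0.48  0.63  1.37 -0.28  1.38  0.07]
[-0.214, -0.538, 0.031] [-0.002, 0.001, 0.771]
[0.0, 0.0, 0.24] [0.0, 0.0, 0.0]
```

View pics/s2.png

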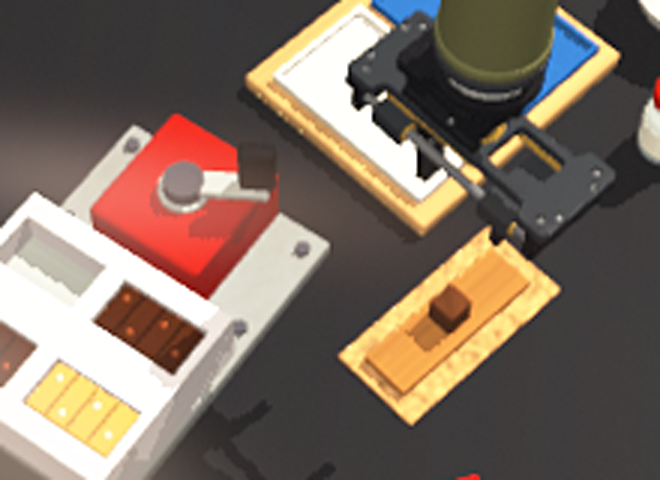

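The keeper lies flat on the mat, with mat showing on all sides. Now the crank grip.

```bash
python3 - <<'E'
from h import *
# w1 was taken at pose (.5157,-.1645,.3003), psi 5.1
im=cam('wrist');T=np.eye(4);T[:3,:3]=Rt(5.15);T[:3,3]=[.5158,-.1642,.3002];im['C']=T@np.array(im['tool_from_camera'])
for z in(.12,.13,.152):print(z,ray(im,[(347.5,91.7)],z)*1e3)
c=np.array([498,-251])+149*np.array([-np.sin(np.radians(5.9)),np.cos(np.radians(5.9))]);print(c)
b=cv2.imread('pics/w1.png')
for al in (30,34,38,42):
    a=np.radians(al);r=np.array([np.cos(a),np.sin(a)]);t=np.array([-r[1],r[0]]);cc=np.array([.481,-.100])
    pts=[[*(cc+(.06+i*.015)*r+j*.008*t),z] for z in(.1,.152) for i in(-1,1) for j in(-1,1)]
    q=proj(im,pts);print(al,q.min(0).round(),q.max(0).round(),q.mean(0).round(1))
print('blob bbox 330..367, 75..108')
E
```

```text
0.12 [[528.39908478 -61.56689208 120.        ]]
0.13 [[527.79394057 -62.21297242 130.        ]]
0.152 [[526.46262332 -63.63434917 152.        ]]
[ 482.68391202 -102.78928025]
30 [331.  83.] [377. 119.] [352.6 102.2]
34 [329.  76.] [375. 115.] [350.4  97.5]
38 [327.  71.] [372. 112.] [347.9  92.9]
42 [324.  65.] [369. 109.] [345.   88.5]
blob bbox 330..367, 75..108
```

```bash
python3 - <<'E'
from h import *
plan((.5285,-.0635,.19,-51.5),(.5285,-.0635,.118,-51.5))
E
```

```text
t 9.5 at [ 0.6963 -0.0184  0.1993] psi -6.3 j [-0.45  0.48  0.63  1.37 -0.28  1.38  0.07]
[-0.21, -0.539, 0.032] [-0.002, 0.001, 0.754]
[0.0, 0.0, 0.24] [0.0, 0.0, 0.0]
```

{"method": "jog_arm", "body": {
  "moves": [-0.21,-0.539,0,0,0,0.754,0.5,-0.21,-0.539,0,0,0,0.754,0.5,-0.21,-0.539,0,0,0,0.754,0.5,-0.21,-0.539,0,0,0,0.754,0.5,-0.21,-0.539,0,0,0,0.754,0.5,-0.21,-0.539,0.032,0,0,0.754,0.5,-0.21,-0.539,0.032,0,0,0.754,0.5,-0.21,-0.539,0.032,0,0,0.754,0.5]
}}

```text
time: 10.5
position: [0.5291, -0.0636, 0.1907]
tool_rot: [2.966, 1.036, -0.001]
ft_force: [1.1, -0.4, -0.1]
grip_width: 0.749
grip_force: 0.0
```

```bash
python3 - <<'E'
from h import *
im=cam('wrist');cv2.imwrite('pics/w3.png',im['bgr'])
plan((.5285,-.0635,.118,-51.5))
E
```

```text
t 10.55 at [ 0.5293 -0.0636  0.1909] psi -51.5 j [-0.67  0.1   0.8   1.81 -0.08  1.26 -0.75]
[-0.002, -0.002, 0.243] [0.0, 0.0, 0.0]
```

View pics/w3.png

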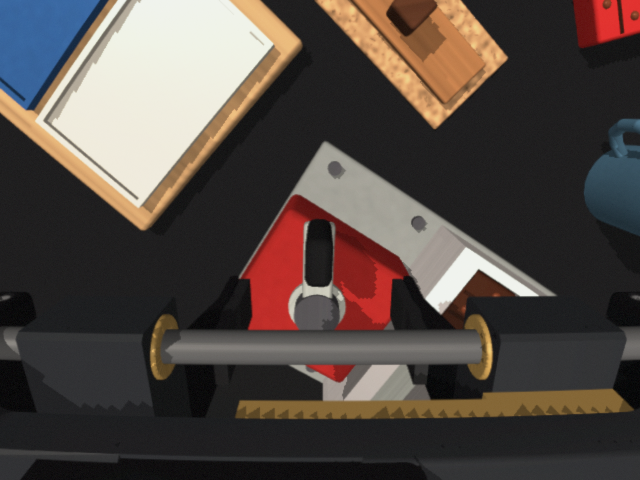

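The arm runs straight up the image at x≈318 between the fingers, so the grip is aligned. Descending and closing.

{"method": "jog_arm", "body": {
  "moves": [0,0,0.08,0,0,0,0.3,0,0,0.16,0,0,0,0.1,0,0,0.243,0,0,0,0,0,0,0.243,0,0,0,-0.3,0,0,0.243,0,0,0,-0.6,0,0,0.243,0,0,0,-0.9,0,0,0.243,0,0,0,-0.9,0,0,0.243,0,0,0,-0.9],
  "newtons": 20
}}

```text
time: 11.55
position: [0.5297, -0.0629, 0.1192]
tool_rot: [-2.965, -1.035, -0.002]
ft_force: [-1.6, 2.3, 5.7]
grip_width: 0.186
grip_force: 19.8
```

{"method": "jog_arm", "body": {
  "moves": [-0.0017,-0.0261,0,0,0,-0.125,-0.9,-0.0068,-0.0518,0,0,0,-0.25,-0.9,-0.0152,-0.0765,0,0,0,-0.375,-0.9,-0.0268,-0.1,0,0,0,-0.5,-0.9,-0.0413,-0.1218,0,0,0,-0.625,-0.9,-0.0586,-0.1414,0,0,0,-0.75,-0.9,-0.0782,-0.1587,0,0,0,-0.875,-0.9,-0.1,-0.1732,0,0,0,-1,-0.9]
}}

```text
time: 12.55
position: [0.4739, -0.038, 0.1192]
tool_rot: [-2.042, -2.384, -0.007]
ft_force: [0.1, 8.2, 6.0]
grip_width: 0.186
grip_force: 19.8
```

```bash
python3 - <<'E'
from h import *
plan();s=ctrl.get_state();print(s['ft_force'].round(1),s['torque'].round(2),s['grip_width'])
# centre implied by two grip points & r=60
a=np.array([.5297,-.0629]);b=s['position'][:2];m=(a+b)/2;d=b-a;L=np.hypot(*d);n=np.array([-d[1],d[0]])/L
print('chord',L,'c',m+n*np.sqrt(.06**2-L*L/4))
E
```

```text
t 12.55 at [ 0.4739 -0.038   0.1192] psi 8.8 j [-0.65  0.02  0.69  2.02 -0.02  1.11  0.2 ]
[0.1 8.2 6. ] [ 1.56  0.59 -0.25] 0.18571538947246985
chord 0.061121817048964404 c [ 0.48075393 -0.09760277]
```

{"method": "jog_arm", "body": {
  "moves": [-0.0017,-0.0261,0,0,0,-0.125,-0.9,-0.0068,-0.0518,0,0,0,-0.25,-0.9,-0.0152,-0.0765,0,0,0,-0.375,-0.9,-0.0268,-0.1,0,0,0,-0.5,-0.9,-0.0413,-0.1218,0,0,0,-0.625,-0.9,-0.0586,-0.1414,0,0,0,-0.75,-0.9,-0.0782,-0.1587,0,0,0,-0.875,-0.9,-0.1,-0.1732,0,0,0,-1,-0.9]
}}

```text
time: 13.55
position: [0.4244, -0.0762, 0.1191]
tool_rot: [-0.576, -3.082, -0.007]
ft_force: [-9.8, 7.1, 16.6]
grip_width: 0.18
grip_force: 20.0
```

{"method": "jog_arm", "body": {
  "moves": [-0.0017,-0.0261,0,0,0,-0.125,-0.9,-0.0068,-0.0518,0,0,0,-0.25,-0.9,-0.0152,-0.0765,0,0,0,-0.375,-0.9,-0.0268,-0.1,0,0,0,-0.5,-0.9,-0.0413,-0.1218,0,0,0,-0.625,-0.9,-0.0586,-0.1414,0,0,0,-0.75,-0.9,-0.0782,-0.1587,0,0,0,-0.875,-0.9,-0.1,-0.1732,0,0,0,-1,-0.9]
}}

```text
time: 14.55
position: [0.4341, -0.1368, 0.1191]
tool_rot: [1.044, -2.961, -0.007]
ft_force: [-7.9, 4.6, 13.2]
grip_width: 0.182
grip_force: 20.1
```

```bash
python3 - <<'E'
from h import *
plan();s=ctrl.get_state();print(s['ft_force'].round(1),s['torque'].round(2),s['grip_width'])
E
```

```text
t 14.55 at [ 0.4341 -0.1368  0.1191] psi 128.9 j [-0.69 -0.06  0.93  2.07  0.05  1.11  2.47]
[-7.9  4.6 13.2] [1.17 1.81 0.34] 0.1816420661488036
```

{"method": "jog_arm", "body": {
  "moves": [0,0,0,0,0,0,0,0,0,0,0,0,0,0.2,0,0,0,0,0,0,0.2,0,0,-0.1,0,0,0,0.2,0,0,-0.2,0,0,0,0.2,0,0,-0.2,0,0,0.16,0.2,0,0,-0.2,0,0,0.33,0.2,0,0,-0.2,0,0,0.5,0.2]
}}

```text
time: 15.55
position: [0.4353, -0.1382, 0.1782]
tool_rot: [-0.223, 3.133, 0.0]
ft_force: [-0.4, 0.7, 0.3]
grip_width: 0.597
grip_force: 0.0
```

{"method": "jog_arm", "body": {
  "moves": [0,0,0,0,0,0.15,0.2,0,0,0,0,0,0.3,0.2,0,0,0,0,0,0.45,0.2,0,0,0,0,0,0.6,0.2,0,0,0,0,0,0.75,0.2,0,0,0,0,0,0.9,0.2,0,0,0,0,0,1,0.2,0,0,0,0,0,1,0.2]
}}

```text
time: 16.55
position: [0.4352, -0.1383, 0.1781]
tool_rot: [1.364, 2.83, 0.0]
ft_force: [-0.3, -0.6, 0.2]
grip_width: 0.602
grip_force: 0.0
```

{"method": "jog_arm", "body": {
  "moves": [0,0,0,0,0,0.15,0.2,0,0,0,0,0,0.3,0.2,0,0,0,0,0,0.45,0.2,0,0,0,0,0,0.6,0.2,0,0,0,0,0,0.75,0.2,0,0,0,0,0,0.9,0.2,0,0,0,0,0,1,0.2,0,0,0,0,0,1,0.2]
}}

```text
time: 17.55
position: [0.4353, -0.1383, 0.1781]
tool_rot: [2.595, 1.771, 0.0]
ft_force: [-0.6, -0.7, 0.3]
grip_width: 0.598
grip_force: 0.0
```

```bash
cat >> h.py <<'E'
CC=np.array([.481,-.0995])
def grip_at(al,flip,z=.119):
    a=np.radians(al);g=CC+.06*np.array([np.cos(a),np.sin(a)]);plan((g[0],g[1],z,al-90+(180 if flip else 0)))
E
python3 - <<'E'
from h import *
grip_at(218.9,True)
E
```

```text
t 17.55 at [ 0.4353 -0.1383  0.1781] psi -21.4 j [-0.45 -0.11  0.67  1.99  0.07  1.24 -0.18]
[0.002, -0.004, 0.197] [0.0, 0.0, 0.496]
```

{"method": "jog_arm", "body": {
  "moves": [0.002,-0.004,0,0,0,0.16,0.1,0.002,-0.004,0,0,0,0.33,0.1,0.002,-0.004,0,0,0,0.496,0,0.002,-0.004,0.1,0,0,0.496,0,0.002,-0.004,0.197,0,0,0.496,0,0.002,-0.004,0.197,0,0,0.496,-0.5,0.002,-0.004,0.197,0,0,0.496,-0.9,0.002,-0.004,0.197,0,0,0.496,-0.9]
}}

```text
time: 18.55
position: [0.4355, -0.1373, 0.1203]
tool_rot: [2.963, 1.043, 0.004]
ft_force: [-0.0, 0.1, -1.0]
grip_width: 0.248
grip_force: 0.0
```

{"method": "jog_arm", "body": {
  "moves": [0,0,0,0,0,0,-0.9,0,0,0,0,0,0,-0.9,0.0017,0.0261,0,0,0,-0.125,-0.9,0.0068,0.0518,0,0,0,-0.25,-0.9,0.0152,0.0765,0,0,0,-0.375,-0.9,0.0268,0.1,0,0,0,-0.5,-0.9,0.0413,0.1218,0,0,0,-0.625,-0.9,0.0586,0.1414,0,0,0,-0.75,-0.9]
}}

```text
time: 19.55
position: [0.4751, -0.1577, 0.1201]
tool_rot: [-2.332, -2.101, -0.003]
ft_force: [-3.8, 3.6, 9.8]
grip_width: 0.185
grip_force: 19.9
```

```bash
python3 - <<'E'
from h import *
plan();s=ctrl.get_state();print(s['ft_force'].round(1),s['torque'].round(2),s['grip_width'])
E
```

```text
t 19.55 at [ 0.4751 -0.1577  0.1201] psi -6.0 j [-0.38  0.09  0.68  1.96 -0.06  1.11  0.23]
[-3.8  3.6  9.8] [1.03 0.86 0.07] 0.18469579791551063
```

{"method": "jog_arm", "body": {
  "moves": [0.0017,0.0261,0,0,0,-0.125,-0.9,0.0068,0.0518,0,0,0,-0.25,-0.9,0.0152,0.0765,0,0,0,-0.375,-0.9,0.0268,0.1,0,0,0,-0.5,-0.9,0.0413,0.1218,0,0,0,-0.625,-0.9,0.0586,0.1414,0,0,0,-0.75,-0.9,0.0782,0.1587,0,0,0,-0.875,-0.9,0.1,0.1732,0,0,0,-1,-0.9]
}}

```text
time: 20.55
position: [0.5289, -0.1334, 0.1201]
tool_rot: [-0.97, -2.985, -0.003]
ft_force: [-6.8, 4.0, 10.2]
grip_width: 0.181
grip_force: 20.0
```

{"method": "jog_arm", "body": {
  "moves": [0.0017,0.0261,0,0,0,-0.125,-0.9,0.0068,0.0518,0,0,0,-0.25,-0.9,0.0152,0.0765,0,0,0,-0.375,-0.9,0.0268,0.1,0,0,0,-0.5,-0.9,0.0413,0.1218,0,0,0,-0.625,-0.9,0.0586,0.1414,0,0,0,-0.75,-0.9,0.0782,0.1587,0,0,0,-0.875,-0.9,0.1,0.1732,0,0,0,-1,-0.9]
}}

```text
time: 21.55
position: [0.5354, -0.0745, 0.1201]
tool_rot: [0.651, -3.072, -0.003]
ft_force: [-4.9, 2.2, 7.6]
grip_width: 0.183
grip_force: 20.1
```

```bash
python3 - <<'E'
from h import *
plan();s=ctrl.get_state();print(s['ft_force'].round(1),s['torque'].round(2),s['grip_width'])
d=s['position'][:2]-CC;print(np.hypot(*d),np.degrees(np.arctan2(d[1],d[0])))
E
```

```text
t 21.55 at [ 0.5354 -0.0745  0.1201] psi 113.9 j [-0.29  0.17  0.41  1.86 -0.08  1.12  2.15]
[-4.9  2.2  7.6] [ 0.39  1.22 -0.4 ] 0.18339820263062914
0.05986115898464294 24.65280007899066
```

Good, α ≈ 24° after one turn. Regrasp.

{"method": "jog_arm", "body": {
  "moves": [0,0,0,0,0,0,0,0,0,0,0,0,0,0.2,0,0,0,0,0,0,0.2,0,0,-0.1,0,0,0,0.2,0,0,-0.2,0,0,0,0.2,0,0,-0.2,0,0,0.16,0.2,0,0,-0.2,0,0,0.33,0.2,0,0,-0.2,0,0,0.5,0.2]
}}

```text
time: 22.55
position: [0.5362, -0.0758, 0.179]
tool_rot: [0.183, 3.136, -0.0]
ft_force: [0.4, -0.0, 0.5]
grip_width: 0.598
grip_force: 0.0
```

{"method": "jog_arm", "body": {
  "moves": [0,0,0,0,0,0.15,0.2,0,0,0,0,0,0.3,0.2,0,0,0,0,0,0.45,0.2,0,0,0,0,0,0.6,0.2,0,0,0,0,0,0.75,0.2,0,0,0,0,0,0.9,0.2,0,0,0,0,0,1,0.2,0,0,0,0,0,1,0.2]
}}

```text
time: 23.55
position: [0.5361, -0.0758, 0.1789]
tool_rot: [-1.717, -2.631, 0.0]
ft_force: [-0.0, -0.4, 0.3]
grip_width: 0.599
grip_force: 0.0
```

{"method": "jog_arm", "body": {
  "moves": [0,0,0,0,0,0.15,0.2,0,0,0,0,0,0.3,0.2,0,0,0,0,0,0.45,0.2,0,0,0,0,0,0.6,0.2,0,0,0,0,0,0.75,0.2,0,0,0,0,0,0.9,0.2,0,0,0,0,0,1,0.2,0,0,0,0,0,1,0.2]
}}

```text
time: 24.55
position: [0.5361, -0.0756, 0.179]
tool_rot: [2.801, 1.423, -0.0]
ft_force: [-0.1, -0.1, 0.1]
grip_width: 0.597
grip_force: 0.0
```

```bash
python3 - <<'E'
from h import *
grip_at(24.2,False,.12)
E
```

```text
t 24.55 at [ 0.5361 -0.0756  0.179 ] psi -36.1 j [-0.45  0.12  0.59  1.8  -0.07  1.24 -0.47]
[0.001, -0.003, 0.197] [0.0, 0.0, 0.495]
```

{"method": "jog_arm", "body": {
  "moves": [0.001,-0.003,0,0,0,0.16,0.1,0.001,-0.003,0,0,0,0.33,0.1,0.001,-0.003,0,0,0,0.495,0,0.001,-0.003,0.1,0,0,0.495,0,0.001,-0.003,0.197,0,0,0.495,0,0.001,-0.003,0.197,0,0,0.495,-0.5,0.001,-0.003,0.197,0,0,0.495,-0.9,0.001,-0.003,0.197,0,0,0.495,-0.9]
}}

```text
time: 25.55
position: [0.5366, -0.0748, 0.1214]
tool_rot: [3.072, 0.655, 0.004]
ft_force: [-0.4, 0.3, 0.1]
grip_width: 0.244
grip_force: 0.0
```

{"method": "jog_arm", "body": {
  "moves": [0,0,0,0,0,0,-0.9,0,0,0,0,0,0,-0.9,-0.0017,-0.0261,0,0,0,-0.125,-0.9,-0.0068,-0.0518,0,0,0,-0.25,-0.9,-0.0152,-0.0765,0,0,0,-0.375,-0.9,-0.0268,-0.1,0,0,0,-0.5,-0.9,-0.0413,-0.1218,0,0,0,-0.625,-0.9,-0.0586,-0.1414,0,0,0,-0.75,-0.9]
}}

```text
time: 26.55
position: [0.5031, -0.0417, 0.1212]
tool_rot: [-2.584, -1.786, -0.005]
ft_force: [-0.7, 3.3, 5.7]
grip_width: 0.186
grip_force: 20.0
```

{"method": "jog_arm", "body": {
  "moves": [-0.0017,-0.0261,0,0,0,-0.125,-0.9,-0.0068,-0.0518,0,0,0,-0.25,-0.9,-0.0152,-0.0765,0,0,0,-0.375,-0.9,-0.0268,-0.1,0,0,0,-0.5,-0.9,-0.0413,-0.1218,0,0,0,-0.625,-0.9,-0.0586,-0.1414,0,0,0,-0.75,-0.9,-0.0782,-0.1587,0,0,0,-0.875,-0.9,-0.1,-0.1732,0,0,0,-1,-0.9]
}}

```text
time: 27.55
position: [0.4426, -0.0507, 0.1211]
tool_rot: [-1.344, -2.838, -0.004]
ft_force: [-4.9, 4.2, 10.6]
grip_width: 0.182
grip_force: 20.0
```

```bash
python3 - <<'E'
from h import *
plan();s=ctrl.get_state();print(s['ft_force'].round(1),s['torque'].round(2),s['grip_width'])
d=s['position'][:2]-CC;print(np.hypot(*d),np.degrees(np.arctan2(d[1],d[0])))
E
```

```text
t 27.55 at [ 0.4426 -0.0507  0.1211] psi 39.3 j [-0.46 -0.06  0.51  2.08  0.03  1.11  0.72]
[-4.9  4.2 10.6] [ 0.88  1.05 -0.13] 0.18219337181497305
0.0621455343621598 128.2014878331908
```

{"method": "jog_arm", "body": {
  "moves": [-0.0017,-0.0261,0,0,0,-0.125,-0.9,-0.0068,-0.0518,0,0,0,-0.25,-0.9,-0.0152,-0.0765,0,0,0,-0.375,-0.9,-0.0268,-0.1,0,0,0,-0.5,-0.9,-0.0413,-0.1218,0,0,0,-0.625,-0.9,-0.0586,-0.1414,0,0,0,-0.75,-0.9,-0.0782,-0.1587,0,0,0,-0.875,-0.9,-0.094,-0.17,0,0,0,-0.965,-0.9]
}}

```text
time: 28.55
position: [0.4199, -0.1046, 0.121]
tool_rot: [0.196, -3.133, -0.008]
ft_force: [-7.2, 14.2, 14.2]
grip_width: 0.182
grip_force: 20.1
```

```bash
python3 - <<'E'
from h import *
plan();s=ctrl.get_state();print(s['ft_force'].round(1),s['torque'].round(2),s['grip_width'])
d=s['position'][:2]-CC;print(np.hypot(*d),np.degrees(np.arctan2(d[1],d[0])))
E
```

```text
t 28.55 at [ 0.4199 -0.1046  0.121 ] psi 97.1 j [-0.46 -0.1   0.62  2.11  0.06  1.12  1.83]
[-7.2 14.2 14.2] [ 3.19  1.65 -0.32] 0.18235421803308735
0.061272555081935604 -175.2396214802499
```

{"method": "jog_arm", "body": {
  "moves": [0,-0.004,0,0,0,-0.01,-0.9,0,-0.008,0,0,0,-0.02,-0.9,0,-0.008,0,0,0,-0.02,-0.9,0,-0.008,0,0,0,-0.02,-0.9,0,0,0,0,0,0,-0.5,0,0,0,0,0,0,0,0,0,0,0,0,0,0.2,0,0,-0.1,0,0,0,0.2]
}}

```text
time: 29.55
position: [0.4193, -0.1069, 0.1484]
tool_rot: [0.189, -3.131, 0.001]
ft_force: [0.3, -0.5, -0.0]
grip_width: 0.503
grip_force: 0.0
```

```bash
python3 - <<'E'
from h import *
def w(x,y):
    a=np.radians(5.9);return np.array([.498,-.2505])+np.array([x*np.cos(a)-y*np.sin(a),x*np.sin(a)+y*np.cos(a)])
for n,q in dict(nw=(-.05,.042),ne=(.05,.042),sw=(-.05,-.042),se=(.05,-.042)).items():print(n,w(*q).round(4))
c=w(0,.0)
plan((.47,-.11,.26,97),(.51,-.165,.30,50),(.515,-.165,.30,6))
E
```

```text
nw [ 0.4439 -0.2139]
ne [ 0.5434 -0.2036]
sw [ 0.4526 -0.2974]
se [ 0.5521 -0.2871]
t 29.55 at [ 0.4193 -0.1069  0.1484] psi 96.9 j [-0.46 -0.13  0.61  2.07  0.08  1.19  1.81]
[-0.165, -0.031, -0.373] [-0.0, -0.005, -0.002]
[-0.11, -0.198, -0.133] [0.0, 0.0, 0.783]
[-0.013, 0.011, 0.0] [0.0, 0.0, 0.733]
```

{"method": "jog_arm", "body": {
  "moves": [0,0,-0.1,0,0,0,0.5,0,0,-0.25,0,0,0,0.5,-0.05,-0.1,-0.4,0,0,0.15,0.5,-0.1,-0.2,-0.5,0,0,0.3,0.5,-0.2,-0.25,-0.5,0,0,0.45,0.5,-0.25,-0.3,-0.5,0,0,0.6,0.5,-0.25,-0.3,-0.5,0,0,0.75,0.5,-0.25,-0.3,-0.5,0,0,0.9,0.5]
}}

```text
time: 30.55
position: [0.5065, -0.1877, 0.2995]
tool_rot: [-1.263, -2.876, 0.002]
ft_force: [-0.5, 0.9, 0.5]
grip_width: 0.753
grip_force: 0.0
```

{"method": "jog_arm", "body": {
  "moves": [0,0,0,0,0,0.15,0.5,0,0,0,0,0,0.3,0.5,0,0,0,0,0,0.45,0.5,0,0,0,0,0,0.6,0.5,0,0,0,0,0,0.75,0.5,0,0,0,0,0,0.9,0.5,0,0,0,0,0,1,0.5,0,0,0,0,0,1,0.5]
}}

```text
time: 31.55
position: [0.5064, -0.1873, 0.2998]
tool_rot: [2.526, 1.868, -0.001]
ft_force: [-0.5, -0.4, 0.1]
grip_width: 0.749
grip_force: 0.0
```

```bash
python3 - <<'E'
from h import *
im=cam('scene');cv2.imwrite('pics/s4.png',cv2.resize(im['bgr'][210:360,180:340],None,fx=4,fy=4,interpolation=2))
plan((.5521,-.2871,.2,-84))
E
```

```text
t 31.6 at [ 0.5064 -0.1872  0.2998] psi -17.0 j [-0.4   0.05  0.75  1.63 -0.04  1.48  0.05]
[-0.274, 0.243, 0.333] [0.0, 0.0, 1.117]
```

View pics/s4.png

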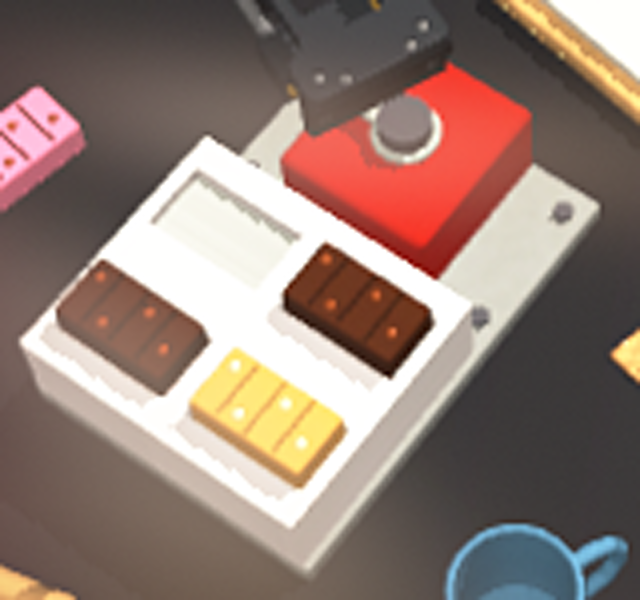

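The lift is up: three bars stand proud of the rim, the oat at SE and the cocoa at NE and SW. The NW pocket is empty.

```bash
python3 - <<'E'
from h import *
im=cam('scene')
print((ray(im,[(246.8,313.3),(269.3,286.8),(213.1,291.2)],.1)*1e3).round(1))
plan((.552,-.287,.25,-50),(.552,-.287,.15,-84),(.552,-.287,.0835,-84))
E
```

```text
[[ 554.  -291.5  100. ]
 [ 546.4 -209.8  100. ]
 [ 456.8 -302.4  100. ]]
t 31.65 at [ 0.5064 -0.1872  0.2998] psi -17.0 j [-0.4   0.05  0.75  1.63 -0.04  1.48  0.05]
[-0.274, 0.243, 0.166] [0.0, 0.0, 0.55]
[0.0, 0.0, 0.333] [0.0, 0.0, 0.567]
[0.0, 0.0, 0.222] [0.0, 0.0, 0.0]
```

{"method": "jog_arm", "body": {
  "moves": [-0.279,0.243,0,0,0,0.15,0.5,-0.279,0.243,0.05,0,0,0.3,0.5,-0.279,0.243,0.1,0,0,0.45,0.5,-0.279,0.243,0.17,0,0,0.6,0.5,-0.279,0.243,0.25,0,0,0.75,0.5,-0.279,0.243,0.3,0,0,0.9,0.5,-0.279,0.243,0.3,0,0,1,0.5,-0.279,0.243,0.3,0,0,1,0.5]
}}

```text
time: 32.65
position: [0.5516, -0.2882, 0.2096]
tool_rot: [3.121, 0.358, -0.001]
ft_force: [0.2, 0.0, -0.3]
grip_width: 0.752
grip_force: 0.0
```

```bash
python3 - <<'E'
from h import *
im=cam('wrist');cv2.imwrite('pics/w5.png',im['bgr'])
plan((.553,-.2885,.0835,-84))
E
```

```text
t 32.7 at [ 0.5516 -0.2883  0.2099] psi -76.9 j [-0.32  0.38  0.97  1.57 -0.32  1.36 -0.65]
[0.004, 0.002, 0.421] [0.0, 0.0, 0.118]
```

View pics/w5.png

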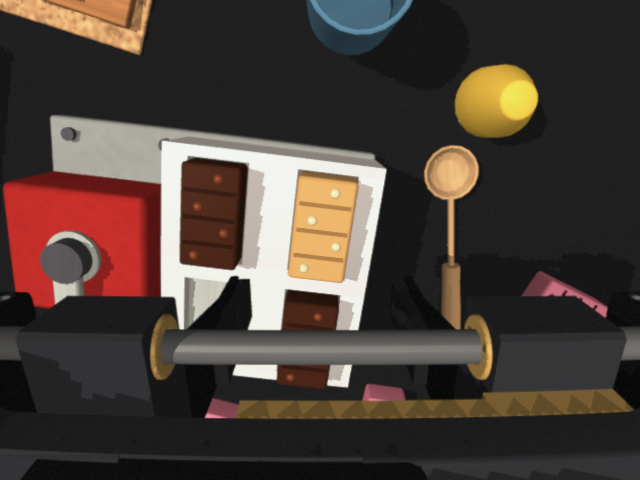

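The oat's top is at about (324,226), NE cocoa at (212,214), SW cocoa partly hidden at (308,335).

```bash
python3 - <<'E'
from h import *
im=cam('wrist')
print((ray(im,[(299,173),(359,177),(345,282),(290,277),(212,214)],.1)*1e3).round(1))
print((ray(im,[(299,173),(359,177),(345,282),(290,277)],.1)*1e3).mean(0).round(1))
E
```

```text
[[ 588.6 -263.6  100. ]
 [ 595.5 -305.6  100. ]
 [ 514.9 -315.8  100. ]
 [ 509.3 -273.8  100. ]
 [ 545.  -208.   100. ]]
[ 552.1 -289.7  100. ]
```

{"method": "jog_arm", "body": {
  "moves": [0.003,0.003,0.1,0,0,0.11,0.5,0.003,0.003,0.2,0,0,0.11,0.5,0.003,0.003,0.3,0,0,0.11,0.5,0.003,0.003,0.36,0,0,0.11,0.5,0.003,0.003,0.4,0,0,0.11,0.5,0.003,0.003,0.418,0,0,0.11,0.5,0.003,0.003,0.418,0,0,0.11,0,0.003,0.003,0.418,0,0,0.11,-0.3],
  "newtons": 30
}}

```text
time: 33.75
position: [0.5532, -0.2893, 0.0854]
tool_rot: [3.136, 0.174, 0.002]
ft_force: [-0.1, 0.0, 0.7]
grip_width: 0.601
grip_force: 0.0
```

{"method": "jog_arm", "body": {
  "moves": [0,0,0,0,0,0,-0.4,0,0,0,0,0,0,-0.4,0,0,0,0,0,0,-0.4,0,0,-0.05,0,0,0,-0.4,0,0,-0.15,0,0,0,-0.4,0,0,-0.25,0,0,0,-0.4,0,0,-0.35,0,0,0,-0.4,0,0,-0.42,0,0,0,-0.4]
}}

```text
time: 34.75
position: [0.5528, -0.2893, 0.2125]
tool_rot: [3.136, 0.173, 0.002]
ft_force: [-0.1, 0.6, -0.6]
grip_width: 0.502
grip_force: 30.0
```

```bash
python3 - <<'E'
from h import *
im=cam('wrist');cv2.imwrite('pics/w6.png',im['bgr'])
print(ctrl.get_state()['grip_width'])
a=np.radians(-5)
def tray(c,x):return np.array(c)+x*np.array([np.cos(a),np.sin(a)])
for n,c in(('white',(.5247,.1119)),('blue',(.5388,.2307))):print(n,tray(c,-.045),tray(c,.045))
g=tray((.5247,.1119),.045)
plan((.57,-.1,.2,-45),(g[0],g[1],.1,-5),(g[0],g[1],.03,-5))
E
```

```text
0.5078861442057674
white [0.47987124 0.11582201] [0.56952876 0.10797799]
blue [0.49397124 0.23462201] [0.58362876 0.22677799]
t 34.8 at [ 0.5539 -0.29    0.2149] psi -83.7 j [-0.33  0.39  1.    1.56 -0.33  1.37 -0.76]
[0.123, -0.624, 0.049] [0.003, -0.003, -0.645]
[0.489, -0.491, 0.333] [0.0, 0.0, -0.667]
[0.0, 0.0, 0.233] [0.0, 0.0, 0.0]
```

{"method": "jog_arm", "body": {
  "moves": [0.02,-0.1,0,0,0,-0.1,-0.4,0.04,-0.25,0,0,0,-0.2,-0.4,0.07,-0.4,0,0,0,-0.3,-0.4,0.1,-0.55,0,0,0,-0.45,-0.4,0.123,-0.624,0,0,0,-0.55,-0.4,0.123,-0.624,0,0,0,-0.645,-0.4,0.123,-0.624,0,0,0,-0.645,-0.4,0.123,-0.624,0,0,0,-0.645,-0.4]
}}

```text
time: 35.8
position: [0.5684, -0.0995, 0.2103]
tool_rot: [-2.904, -1.199, 0.001]
ft_force: [0.3, 0.2, -1.1]
grip_width: 0.5
grip_force: 30.0
```

{"method": "jog_arm", "body": {
  "moves": [0.1,-0.1,0,0,0,-0.1,-0.4,0.2,-0.2,0,0,0,-0.2,-0.4,0.3,-0.3,0.05,0,0,-0.3,-0.4,0.37,-0.37,0.1,0,0,-0.45,-0.4,0.4,-0.4,0.15,0,0,-0.6,-0.4,0.4,-0.4,0.2,0,0,-0.667,-0.4,0.4,-0.4,0.2,0,0,-0.667,-0.4,0.4,-0.4,0.2,0,0,-0.667,-0.4]
}}

```text
time: 36.8
position: [0.569, 0.0701, 0.1511]
tool_rot: [2.318, 2.12, 0.001]
ft_force: [-0.0, -0.8, -1.0]
grip_width: 0.507
grip_force: 30.0
```

```bash
python3 - <<'E'
from h import *
im=cam('wrist');cv2.imwrite('pics/w7.png',im['bgr'])
s=ctrl.get_state();print(s['grip_width'],s['grip_force'],s['ft_force'])
plan((.5695,.108,.0355,-5))
E
```

```text
0.49942385860999833 29.98106986284256 [ 0.53128185 -0.76891417 -0.98007876]
t 36.85 at [0.5692 0.0703 0.1514] psi -5.1 j [-0.75  0.23  0.67  1.76 -0.15  1.2  -0.13]
[0.125, -0.011, 0.386] [0.001, -0.0, -0.002]
```

View pics/w7.png

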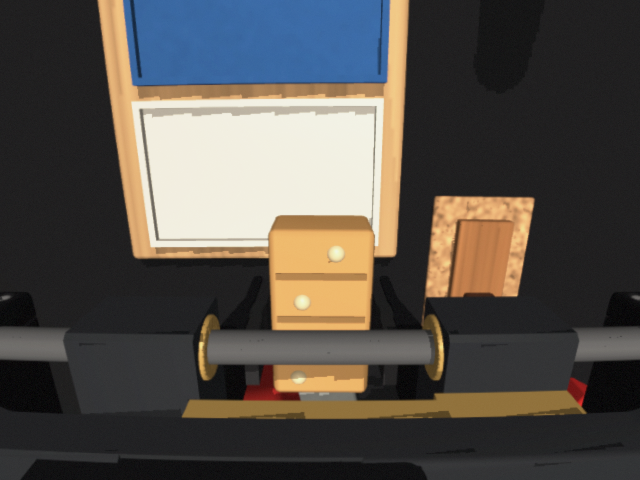

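The oat bar is held straight. White tray outer corners are (133,101), (384,98), (380,248) and (150,248), and the blue tray's near edge runs (131,84)–(388,80).

```bash
python3 - <<'E'
from h import *
im=cam('wrist')
P=ray(im,[(133,101),(384,98),(380,248),(150,248)],.028)*1e3;print(P.round(0).tolist(),P.mean(0))
for i in range(4):
    d=P[(i+1)%4]-P[i];print(np.hypot(*d[:2]).round(1),np.degrees(np.arctan2(d[1],d[0])).round(1))
B=ray(im,[(131,84),(388,80)],.028)*1e3;print(B.round(0).tolist())
E
```

```text
[[443.0, 174.0, 28.0], [621.0, 160.0, 28.0], [613.0, 48.0, 28.0], [432.0, 64.0, 28.0]] [527.63816674 111.55723194  28.        ]
178.6 -4.7
111.8 -94.0
181.9 175.0
110.9 84.3
[[444.0, 186.0, 28.0], [625.0, 171.0, 28.0]]
```

{"method": "jog_arm", "body": {
  "moves": [0.08,-0.003,0,0,0,0,-0.4,0.127,-0.004,0.1,0,0,0,-0.4,0.127,-0.004,0.2,0,0,0,-0.4,0.127,-0.004,0.28,0,0,0,-0.4,0.127,-0.004,0.34,0,0,0,-0.4,0.127,-0.004,0.37,0,0,0,-0.4,0.127,-0.004,0.386,0,0,0,-0.4,0.127,-0.004,0.386,0,0,0,-0.4]
}}

```text
time: 37.9
position: [0.5715, 0.109, 0.0356]
tool_rot: [2.315, 2.123, 0.002]
ft_force: [0.1, -0.2, -1.0]
grip_width: 0.502
grip_force: 30.0
```

{"method": "jog_arm", "body": {
  "moves": [0,0,0.005,0,0,0,-0.4,0,0,0.005,0,0,0,0,0,0,0.005,0,0,0,0.3,0,0,0.005,0,0,0,0.3,0,0,-0.1,0,0,0,0.3,0,0,-0.25,0,0,0,0.3,0,0,-0.4,0,0,0,0.3,0,0,-0.5,0,0,0,0.3]
}}

```text
time: 38.9
position: [0.5715, 0.109, 0.1871]
tool_rot: [2.315, 2.123, 0.004]
ft_force: [-0.4, -0.1, -0.5]
grip_width: 0.645
grip_force: 0.0
```

```bash
python3 - <<'E'
from h import *
plan((.57,-.1,.2,-45),(.5445,-.206,.15,-83),(.5445,-.206,.0845,-83))
E
```

```text
t 38.9 at [0.5715 0.109  0.1871] psi -5.0 j [-0.8   0.22  0.66  1.7  -0.14  1.27 -0.2 ]
[-0.695, 0.055, -0.044] [0.002, -0.002, 0.667]
[-0.31, 0.19, 0.167] [0.0, 0.0, 0.633]
[0.0, 0.0, 0.218] [0.0, 0.0, 0.0]
```

{"method": "jog_arm", "body": {
  "moves": [-0.1,0.01,-0.044,0,0,0.1,0.4,-0.25,0.02,-0.044,0,0,0.2,0.4,-0.4,0.03,-0.044,0,0,0.3,0.4,-0.55,0.045,-0.044,0,0,0.45,0.4,-0.695,0.055,-0.044,0,0,0.6,0.4,-0.695,0.055,-0.044,0,0,0.667,0.4,-0.695,0.055,-0.044,0,0,0.667,0.4,-0.695,0.055,-0.044,0,0,0.667,0.4]
}}

```text
time: 39.9
position: [0.5693, -0.0992, 0.1978]
tool_rot: [-2.9, -1.207, -0.0]
ft_force: [0.9, 0.1, -0.6]
grip_width: 0.705
grip_force: 0.0
```

{"method": "jog_arm", "body": {
  "moves": [-0.1,0.06,0,0,0,0.15,0.4,-0.2,0.12,0,0,0,0.3,0.4,-0.31,0.19,0.03,0,0,0.45,0.4,-0.31,0.19,0.06,0,0,0.6,0.4,-0.31,0.19,0.1,0,0,0.633,0.4,-0.31,0.19,0.14,0,0,0.633,0.4,-0.31,0.19,0.167,0,0,0.633,0.4,-0.31,0.19,0.167,0,0,0.633,0.4]
}}

```text
time: 40.9
position: [0.5435, -0.2056, 0.1471]
tool_rot: [-3.135, -0.196, 0.002]
ft_force: [-0.5, -0.4, 0.1]
grip_width: 0.701
grip_force: 0.0
```

```bash
python3 - <<'E'
from h import *
im=cam('scene')
hsv=cv2.cvtColor(im['bgr'],cv2.COLOR_BGR2HSV);H,S,V=cv2.split(hsv)
cv2.imwrite('pics/s8.png',cv2.resize(im['bgr'][160:330,180:430],None,fx=3,fy=3,interpolation=2))
plan((.5445,-.2065,.085,-83))
E
```

```text
t 40.95 at [ 0.5437 -0.206   0.1477] psi -82.9 j [-0.51  0.34  1.    1.75 -0.3   1.22 -0.88]
[0.002, 0.002, 0.209] [-0.0, 0.0, 0.002]
```

View pics/s8.png

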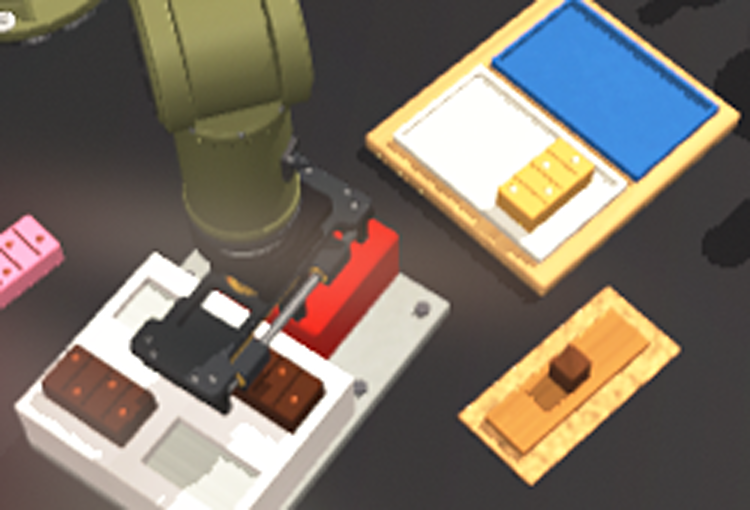

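The oat lies flat in the white tray's right half, and the gripper is over the NE cocoa.

{"method": "jog_arm", "body": {
  "moves": [0.002,0.002,0.07,0,0,0,0.4,0.002,0.002,0.13,0,0,0,0.4,0.002,0.002,0.18,0,0,0,0.4,0.002,0.002,0.209,0,0,0,0.4,0.002,0.002,0.209,0,0,0,0.4,0.002,0.002,0.209,0,0,0,0,0.002,0.002,0.209,0,0,0,-0.4,0.002,0.002,0.209,0,0,0,-0.4]
}}

```text
time: 41.95
position: [0.5448, -0.2066, 0.0857]
tool_rot: [-3.135, -0.193, -0.002]
ft_force: [0.1, 0.6, 2.5]
grip_width: 0.503
grip_force: 29.9
```

{"method": "jog_arm", "body": {
  "moves": [0,0,0,0,0,0,-0.4,0,0,0,0,0,0,-0.4,0,0,0,0,0,0,-0.4,0,0,-0.05,0,0,0,-0.4,0,0,-0.15,0,0,0,-0.4,0,0,-0.25,0,0,0,-0.4,0,0,-0.35,0,0,0,-0.4,0,0,-0.42,0,0,0,-0.4]
}}

```text
time: 42.95
position: [0.5445, -0.2076, 0.213]
tool_rot: [3.135, 0.192, 0.002]
ft_force: [0.3, -0.2, -2.5]
grip_width: 0.498
grip_force: 29.9
```

```bash
python3 - <<'E'
from h import *
s=ctrl.get_state();print(s['grip_width'],s['grip_force'],s['ft_force'])
a=np.radians(-5);g=np.array([.540,.2315])+.045*np.array([np.cos(a),np.sin(a)]);h=np.array([.540,.2315])-.045*np.array([np.cos(a),np.sin(a)]);print(g,h)
plan((.57,-.05,.21,-44),(.58,.14,.21,-5),(g[0],g[1],.15,-5),(g[0],g[1],.0355,-5))
E
```

```text
0.4982395455048409 29.92278814315796 [ 0.25401282 -0.23258222 -2.4889627 ]
[0.58482876 0.22757799] [0.49517124 0.23542201]
t 42.95 at [ 0.5445 -0.2076  0.213 ] psi -83.0 j [-0.54  0.28  1.03  1.67 -0.24  1.33 -0.92]
[0.149, -0.511, 0.01] [0.001, -0.001, -0.65]
[0.479, -0.416, 0.0] [0.0, 0.0, -0.65]
[0.292, -0.009, 0.2] [0.0, 0.0, 0.0]
[0.0, 0.0, 0.382] [0.0, 0.0, 0.0]
```

{"method": "jog_arm", "body": {
  "moves": [0.03,-0.1,0,0,0,-0.1,-0.4,0.06,-0.22,0,0,0,-0.2,-0.4,0.09,-0.34,0,0,0,-0.3,-0.4,0.12,-0.45,0,0,0,-0.45,-0.4,0.149,-0.511,0,0,0,-0.6,-0.4,0.149,-0.511,0,0,0,-0.65,-0.4,0.149,-0.511,0,0,0,-0.65,-0.4,0.149,-0.511,0,0,0,-0.65,-0.4]
}}

```text
time: 43.95
position: [0.5698, -0.05, 0.2114]
tool_rot: [2.892, 1.226, 0.0]
ft_force: [1.1, 1.1, -0.8]
grip_width: 0.505
grip_force: 29.9
```

{"method": "jog_arm", "body": {
  "moves": [0.08,-0.07,0,0,0,-0.1,-0.4,0.17,-0.15,0,0,0,-0.2,-0.4,0.26,-0.23,0,0,0,-0.3,-0.4,0.35,-0.31,0,0,0,-0.45,-0.4,0.43,-0.38,0,0,0,-0.6,-0.4,0.479,-0.416,0,0,0,-0.65,-0.4,0.479,-0.416,0,0,0,-0.65,-0.4,0.479,-0.416,0,0,0,-0.65,-0.4]
}}

```text
time: 44.95
position: [0.58, 0.139, 0.2112]
tool_rot: [2.318, 2.119, -0.001]
ft_force: [-0.7, -0.3, -1.3]
grip_width: 0.506
grip_force: 29.9
```

```bash
python3 - <<'E'
from h import *
s=ctrl.get_state();print(s['grip_width'],s['grip_force'])
im=cam('wrist');hsv=cv2.cvtColor(im['bgr'],cv2.COLOR_BGR2HSV);H,S,V=cv2.split(hsv)
m=((H>100)&(H<125)&(S>150)&(V>60)).astype(np.uint8);c=max(cv2.findContours(m,0,2)[0],key=cv2.contourArea).reshape(-1,2)
print(c.min(0),c.max(0))
P=ray(im,c,.026)[:,:2].astype(np.float32)*1000;print(cv2.minAreaRect(P))
plan((.585,.2275,.15,-5),(.585,.2275,.0355,-5))
E
```

```text
0.5059893042745007 29.92282748222351
[156  38] [368 169]
((538.6536865234375, 232.57777404785156), (108.39110565185547, 178.23699951171875), 85.27742004394531)
t 45.0 at [0.5801 0.1387 0.2113] psi -5.2 j [-0.85  0.24  0.67  1.63 -0.15  1.32 -0.24]
[0.296, -0.01, 0.204] [0.0, 0.001, -0.003]
[0.0, 0.0, 0.382] [0.0, 0.0, 0.0]
```

{"method": "jog_arm", "body": {
  "moves": [0.1,-0.004,0,0,0,0,-0.4,0.2,-0.007,0.05,0,0,0,-0.4,0.297,-0.012,0.12,0,0,0,-0.4,0.297,-0.012,0.22,0,0,0,-0.4,0.297,-0.012,0.34,0,0,0,-0.4,0.297,-0.012,0.45,0,0,0,-0.4,0.297,-0.012,0.53,0,0,0,-0.4,0.297,-0.012,0.58,0,0,0,-0.4]
}}

```text
time: 46.0
position: [0.5826, 0.2298, 0.0349]
tool_rot: [-2.315, -2.123, 0.005]
ft_force: [-10.6, -2.0, 33.6]
grip_width: 0.503
grip_force: 30.0
```

{"method": "jog_arm", "body": {
  "moves": [0,0,0.01,0,0,0,-0.4,0,0,0.01,0,0,0,-0.4,0,0,0.01,0,0,0,0,0,0,0.01,0,0,0,0.3,0,0,0.01,0,0,0,0.3,0,0,-0.1,0,0,0,0.3,0,0,-0.3,0,0,0,0.3,0,0,-0.5,0,0,0,0.3]
}}

```text
time: 47.0
position: [0.5838, 0.2299, 0.1886]
tool_rot: [2.315, 2.123, -0.0]
ft_force: [0.2, 0.7, 0.4]
grip_width: 0.648
grip_force: 0.0
```

```bash
python3 - <<'E'
from h import *
im=cam('scene');cv2.imwrite('pics/s9.png',im['bgr'])
hsv=cv2.cvtColor(im['bgr'],cv2.COLOR_BGR2HSV);H,S,V=cv2.split(hsv)
m=((S>70)&(V<150)&((H<20)|(H>170))).astype(np.uint8)
k=np.zeros_like(m);k[255:330,185:245]=m[255:330,185:245]
c=max(cv2.findContours(k,0,2)[0],key=cv2.contourArea).reshape(-1,2);print(c.min(0),c.max(0),(ray(im,[c.mean(0)],.095)*1e3).round(1))
plan((.55,.0,.2,-40),(.46,-.22,.2,-70),(.4535,-.299,.15,-83),(.4535,-.299,.085,-83))
E
```

```text
[194 275] [231 304] [[ 449.8 -301.2   95. ]]
t 47.05 at [0.5883 0.2311 0.1981] psi -5.0 j [-0.92  0.32  0.63  1.57 -0.2   1.3  -0.35]
[-0.778, -0.06, -0.013] [0.008, -0.01, 0.584]
[-0.755, 0.242, 0.0] [0.0, 0.0, 0.5]
[-0.11, 0.24, 0.167] [0.0, 0.0, 0.217]
[0.0, 0.0, 0.217] [0.0, 0.0, 0.0]
```

{"method": "jog_arm", "body": {
  "moves": [-0.15,-0.01,-0.013,0,0,0.1,0.4,-0.3,-0.02,-0.013,0,0,0.2,0.4,-0.45,-0.03,-0.013,0,0,0.3,0.4,-0.6,-0.045,-0.013,0,0,0.45,0.4,-0.778,-0.06,-0.013,0,0,0.584,0.4,-0.778,-0.06,-0.013,0,0,0.584,0.4,-0.778,-0.06,-0.013,0,0,0.584,0.4,-0.778,-0.06,-0.013,0,0,0.584,0.4]
}}

```text
time: 48.05
position: [0.5461, 0.0007, 0.1909]
tool_rot: [-2.845, -1.332, -0.0]
ft_force: [-0.7, 0.2, 0.8]
grip_width: 0.699
grip_force: 0.0
```

{"method": "jog_arm", "body": {
  "moves": [-0.15,0.05,0,0,0,0.1,0.4,-0.3,0.1,0,0,0,0.2,0.4,-0.45,0.15,0,0,0,0.3,0.4,-0.6,0.2,0,0,0,0.45,0.4,-0.755,0.242,0,0,0,0.5,0.4,-0.755,0.242,0,0,0,0.5,0.4,-0.755,0.242,0,0,0,0.5,0.4,-0.755,0.242,0,0,0,0.5,0.4]
}}

```text
time: 49.05
position: [0.4569, -0.2194, 0.1909]
tool_rot: [-3.093, -0.552, 0.0]
ft_force: [0.3, -0.1, 0.9]
grip_width: 0.699
grip_force: 0.0
```

```bash
python3 - <<'E'
from h import *
im=cam('wrist');cv2.imwrite('pics/w10.png',im['bgr'])
b=cv2.imread('pics/s9.png');w=im['bgr']
cv2.imwrite('pics/c10.png',np.hstack([cv2.resize(w,(400,300)),cv2.resize(b[140:290,270:470],(400,300),interpolation=2)]))
plan((.4535,-.299,.15,-83),(.4535,-.299,.085,-83));print(proj(im,[.4535,-.299,.1]))
E
```

```text
t 49.1 at [ 0.4568 -0.2196  0.191 ] psi -69.8 j [-0.63  0.02  1.05  1.87 -0.02  1.26 -0.79]
[-0.102, 0.245, 0.137] [0.0, 0.0, 0.22]
[0.0, 0.0, 0.217] [0.0, 0.0, 0.0]
[[423.91539471 278.4819207 ]]
```

View pics/c10.png

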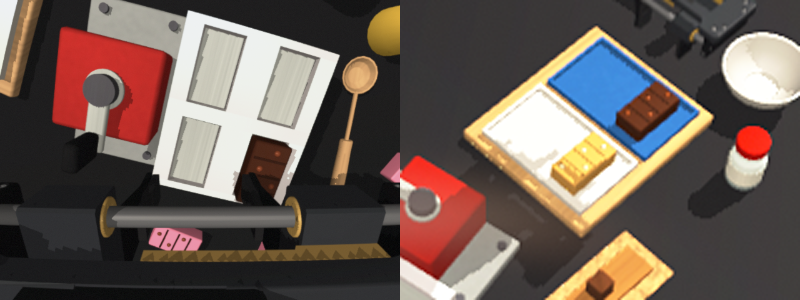

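The cocoa lies well in the blue tray. The SW cocoa is near (424,275) as predicted.

{"method": "jog_arm", "body": {
  "moves": [-0.05,0.12,0,0,0,0.11,0.4,-0.102,0.245,0,0,0,0.22,0.4,-0.102,0.245,0.05,0,0,0.22,0.4,-0.102,0.245,0.1,0,0,0.22,0.4,-0.102,0.245,0.15,0,0,0.22,0.4,-0.102,0.245,0.15,0,0,0.22,0.4,-0.102,0.245,0.15,0,0,0.22,0.4,-0.102,0.245,0.15,0,0,0.22,0.4]
}}

```text
time: 50.1
position: [0.4528, -0.3008, 0.1466]
tool_rot: [3.136, 0.187, 0.002]
ft_force: [-0.5, -0.0, -0.2]
grip_width: 0.7
grip_force: 0.0
```

```bash
python3 - <<'E'
from h import *
plan((.4535,-.2985,.085,-83))
im=cam('wrist');print(proj(im,[[.4535,-.299,.1],[.4932,-.2941,.1],[.4138,-.3039,.1]]))
hsv=cv2.cvtColor(im['bgr'],cv2.COLOR_BGR2HSV);H,S,V=cv2.split(hsv)
m=((S>70)&(V<150)&((H<20)|(H>170))).astype(np.uint8);
for r in range(200,325,12):
    x=np.where(m[r,200:440])[0]+200
    if len(x)>5:print(r,x.min(),x.max(),len(x),(ray(im,[(x.min(),r),(x.max(),r)],.1)*1e3).round(0)[:,:2].tolist())
E
```

```text
t 50.1 at [ 0.4528 -0.3008  0.1466] psi -83.2 j [-0.43  0.25  1.11  1.85 -0.24  1.19 -0.7 ]
[0.003, -0.007, 0.205] [0.0, -0.001, -0.003]
[[318.10062916 259.18402424]
 [317.79100063 190.85094667]
 [318.38625932 320.47288478]]
200 281 356 76 [[486.0, -275.0], [491.0, -316.0]]
212 281 356 76 [[479.0, -275.0], [484.0, -317.0]]
224 281 355 75 [[472.0, -276.0], [477.0, -317.0]]
236 282 355 74 [[465.0, -277.0], [470.0, -318.0]]
248 282 354 73 [[458.0, -278.0], [463.0, -319.0]]
260 282 354 73 [[450.0, -278.0], [456.0, -320.0]]
272 282 353 72 [[443.0, -279.0], [448.0, -320.0]]
284 282 353 72 [[435.0, -280.0], [440.0, -321.0]]
296 282 352 71 [[428.0, -280.0], [433.0, -322.0]]
308 283 352 70 [[420.0, -282.0], [425.0, -323.0]]
320 284 435 68 [[412.0, -283.0], [422.0, -375.0]]
```

Bar centre is at (0.453,-0.299), so I'm descending.

{"method": "jog_arm", "body": {
  "moves": [0.003,-0.005,0.07,0,0,0,0.4,0.003,-0.005,0.13,0,0,0,0.4,0.003,-0.005,0.18,0,0,0,0.4,0.003,-0.005,0.206,0,0,0,0.4,0.003,-0.005,0.206,0,0,0,0.4,0.003,-0.005,0.206,0,0,0,0,0.003,-0.005,0.206,0,0,0,-0.4,0.003,-0.005,0.206,0,0,0,-0.4]
}}

```text
time: 51.15
position: [0.4534, -0.2993, 0.0847]
tool_rot: [3.136, 0.187, 0.002]
ft_force: [-0.3, -0.1, 1.1]
grip_width: 0.504
grip_force: 29.9
```

{"method": "jog_arm", "body": {
  "moves": [0,0,0,0,0,0,-0.4,0,0,0,0,0,0,-0.4,0,0,0,0,0,0,-0.4,0,0,-0.05,0,0,0,-0.4,0,0,-0.15,0,0,0,-0.4,0,0,-0.25,0,0,0,-0.4,0,0,-0.35,0,0,0,-0.4,0,0,-0.42,0,0,0,-0.4]
}}

```text
time: 52.15
position: [0.453, -0.2995, 0.2119]
tool_rot: [3.136, 0.186, 0.002]
ft_force: [2.0, -0.1, -1.1]
grip_width: 0.502
grip_force: 29.9
```

```bash
python3 - <<'E'
from h import *
s=ctrl.get_state();print(s['grip_width'],s['grip_force'],s['ft_force'])
plan((.51,-.08,.215,-50),(.50,.14,.215,-5),(.4942,.236,.15,-5),(.4942,.236,.037,-5))
E
```

```text
0.5020728691174011 29.920500218868256 [ 1.99829227 -0.11649253 -1.11716985]
t 52.15 at [ 0.453  -0.2995  0.2119] psi -83.2 j [-0.49  0.16  1.14  1.77 -0.16  1.31 -0.77]
[0.275, -0.704, -0.01] [0.001, -0.001, -0.554]
[0.446, -0.583, 0.0] [0.0, 0.0, -0.75]
[0.317, -0.047, 0.217] [0.0, 0.0, 0.0]
[0.0, 0.0, 0.377] [0.0, 0.0, 0.0]
```

{"method": "jog_arm", "body": {
  "moves": [0.05,-0.13,0,0,0,-0.1,-0.4,0.1,-0.27,0,0,0,-0.2,-0.4,0.15,-0.4,0,0,0,-0.3,-0.4,0.21,-0.54,0,0,0,-0.45,-0.4,0.275,-0.704,0,0,0,-0.554,-0.4,0.275,-0.704,0,0,0,-0.554,-0.4,0.275,-0.704,0,0,0,-0.554,-0.4,0.275,-0.704,0,0,0,-0.554,-0.4]
}}

```text
time: 53.15
position: [0.5095, -0.0814, 0.2104]
tool_rot: [2.953, 1.071, 0.0]
ft_force: [0.8, -0.2, -0.4]
grip_width: 0.506
grip_force: 29.9
```

{"method": "jog_arm", "body": {
  "moves": [0.08,-0.11,0,0,0,-0.1,-0.4,0.16,-0.22,0,0,0,-0.22,-0.4,0.24,-0.33,0,0,0,-0.36,-0.4,0.33,-0.44,0,0,0,-0.5,-0.4,0.4,-0.53,0,0,0,-0.65,-0.4,0.446,-0.583,0,0,0,-0.75,-0.4,0.446,-0.583,0,0,0,-0.75,-0.4,0.446,-0.583,0,0,0,-0.75,-0.4]
}}

```text
time: 54.15
position: [0.5002, 0.1381, 0.2103]
tool_rot: [2.32, 2.118, -0.001]
ft_force: [-0.6, -0.4, -0.1]
grip_width: 0.503
grip_force: 29.9
```

```bash
python3 - <<'E'
from h import *
s=ctrl.get_state();print(s['grip_width'],s['grip_force'])
plan((.4942,.236,.15,-5),(.4942,.236,.0365,-5))
E
```

```text
0.503249579679562 29.920736253261566
t 54.15 at [0.5002 0.1381 0.2103] psi -5.2 j [-1.03  0.04  0.73  1.81 -0.03  1.3  -0.38]
[0.323, -0.05, 0.201] [0.0, 0.001, -0.004]
[0.0, 0.0, 0.378] [0.0, 0.0, 0.0]
```

{"method": "jog_arm", "body": {
  "moves": [0.1,-0.015,0,0,0,0,-0.4,0.2,-0.03,0.05,0,0,0,-0.4,0.323,-0.05,0.12,0,0,0,-0.4,0.323,-0.05,0.22,0,0,0,-0.4,0.323,-0.05,0.34,0,0,0,-0.4,0.323,-0.05,0.45,0,0,0,-0.4,0.323,-0.05,0.53,0,0,0,-0.4,0.323,-0.05,0.57,0,0,0,-0.4]
}}

```text
time: 55.15
position: [0.492, 0.2373, 0.037]
tool_rot: [2.316, 2.122, -0.005]
ft_force: [0.2, -0.1, -0.4]
grip_width: 0.503
grip_force: 29.9
```

{"method": "jog_arm", "body": {
  "moves": [0,0,0.007,0,0,0,-0.4,0,0,0.007,0,0,0,-0.4,0,0,0.007,0,0,0,0,0,0,0.007,0,0,0,0.3,0,0,0.007,0,0,0,0.3,0,0,-0.1,0,0,0,0.3,0,0,-0.3,0,0,0,0.3,0,0,-0.5,0,0,0,0.3]
}}

```text
time: 56.15
position: [0.493, 0.2379, 0.1909]
tool_rot: [2.316, 2.123, -0.0]
ft_force: [1.5, 1.1, 0.4]
grip_width: 0.648
grip_force: 0.0
```

```bash
python3 - <<'E'
from h import *
im=cam('scene');cv2.imwrite('pics/s11.png',im['bgr'])
plan((.46,.0,.2,30))
al=186.5;a=np.radians(al);g=CC+.06*np.array([np.cos(a),np.sin(a)])
plan((.46,.05,.21,45),(g[0],g[1],.20,al-90),(g[0],g[1],.12,al-90))
E
```

```text
t 56.2 at [0.4974 0.2398 0.1996] psi -5.0 j [-1.11  0.13  0.67  1.76 -0.09  1.27 -0.51]
[-0.807, -0.054, -0.009] [0.011, -0.006, -0.583]
t 56.2 at [0.4974 0.2398 0.1996] psi -5.0 j [-1.11  0.13  0.67  1.76 -0.09  1.27 -0.51]
[-0.641, -0.069, -0.041] [0.012, -0.004, -0.833]
[-0.277, -0.459, 0.033] [0.0, 0.0, -0.858]
[0.0, 0.0, 0.267] [0.0, 0.0, 0.0]
```

{"method": "jog_arm", "body": {
  "moves": [-0.1,-0.01,-0.04,0,0,-0.1,0.3,-0.2,-0.02,-0.04,0,0,-0.2,0.3,-0.3,-0.03,-0.04,0,0,-0.35,0.3,-0.4,-0.04,-0.04,0,0,-0.5,0.3,-0.52,-0.055,-0.04,0,0,-0.65,0.3,-0.641,-0.069,-0.04,0,0,-0.8,0.3,-0.641,-0.069,-0.04,0,0,-0.833,0.3,-0.641,-0.069,-0.04,0,0,-0.833,0.3]
}}

```text
time: 57.2
position: [0.4561, 0.049, 0.2014]
tool_rot: [1.203, 2.902, 0.002]
ft_force: [0.2, 0.6, -0.0]
grip_width: 0.65
grip_force: 0.0
```

{"method": "jog_arm", "body": {
  "moves": [-0.05,-0.08,0.03,0,0,-0.15,0.1,-0.1,-0.16,0.03,0,0,-0.3,0.1,-0.15,-0.24,0.03,0,0,-0.45,0.1,-0.2,-0.33,0.03,0,0,-0.6,0.1,-0.25,-0.41,0.03,0,0,-0.75,0.1,-0.277,-0.459,0.03,0,0,-0.858,0.1,-0.277,-0.459,0.03,0,0,-0.858,0.1,-0.277,-0.459,0.03,0,0,-0.858,0.1]
}}

```text
time: 58.2
position: [0.4179, -0.1065, 0.1923]
tool_rot: [-0.177, 3.136, -0.0]
ft_force: [-0.1, -1.0, -0.2]
grip_width: 0.547
grip_force: 0.0
```

```bash
python3 - <<'E'
from h import *
im=cam('scene');hsv=cv2.cvtColor(im['bgr'],cv2.COLOR_BGR2HSV);H,S,V=cv2.split(hsv)
m=((S>70)&(V<130)&((H<20)|(H>170))).astype(np.uint8);k=np.zeros_like(m);k[160:222,345:420]=m[160:222,345:420]
for c in cv2.findContours(k,0,2)[0]:
    if cv2.contourArea(c)>60:print('cocoa',cv2.contourArea(c),cv2.minAreaRect(ray(im,c.reshape(-1,2),.045)[:,:2].astype(np.float32)*1e3))
grip_at(186.5,False,.12)
cv2.imwrite('pics/s12.png',np.hstack([cv2.resize(im['bgr'][140:290,270:470],(400,300),interpolation=2),cv2.resize(cam('wrist')['bgr'],(400,300))]))
E
```

```text
cocoa 460.0 ((585.203857421875, 221.28707885742188), (89.69392395019531, 49.812225341796875), 84.41846466064453)
cocoa 451.5 ((495.50115966796875, 230.04656982421875), (90.04177856445312, 51.501953125), 84.06852722167969)
t 58.25 at [ 0.4179 -0.1065  0.1923] psi 96.5 j [-0.84 -0.29  0.9   2.03  0.23  1.3   1.66]
[-0.012, -0.001, 0.241] [-0.0, 0.0, 0.0]
```

View pics/s12.png

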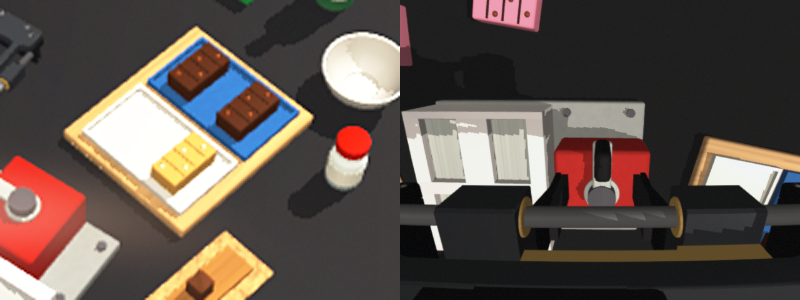

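All three bars lie properly in their trays. The crank arm points straight along the tool at (602,165) in the right half.

{"method": "jog_arm", "body": {
  "moves": [-0.008,-0.001,0.08,0,0,0,0.1,-0.008,-0.001,0.16,0,0,0,0,-0.008,-0.001,0.241,0,0,0,0,-0.008,-0.001,0.241,0,0,0,0,-0.008,-0.001,0.241,0,0,0,-0.5,-0.008,-0.001,0.241,0,0,0,-0.9,-0.008,-0.001,0.241,0,0,0,-0.9,-0.008,-0.001,0.241,0,0,0,-0.9],
  "newtons": 20
}}

```text
time: 59.3
position: [0.4201, -0.1045, 0.1206]
tool_rot: [-0.179, 3.136, 0.009]
ft_force: [-1.5, 8.2, 4.8]
grip_width: 0.186
grip_force: 20.0
```

{"method": "jog_arm", "body": {
  "moves": [0,0,0,0,0,0,-0.9,0,0,0,0,0,0,-0.9,-0.0017,0.0261,0,0,0,0.125,-0.9,-0.0068,0.0518,0,0,0,0.25,-0.9,-0.0152,0.0765,0,0,0,0.375,-0.9,-0.0268,0.1,0,0,0,0.5,-0.9,-0.0413,0.1218,0,0,0,0.625,-0.9,-0.0586,0.1414,0,0,0,0.75,-0.9]
}}

```text
time: 60.3
position: [0.4326, -0.0608, 0.1206]
tool_rot: [-1.038, -2.964, -0.005]
ft_force: [-1.3, 6.1, 4.5]
grip_width: 0.182
grip_force: 20.1
```

```bash
python3 - <<'E'
from h import *
plan();s=ctrl.get_state();print(s['ft_force'].round(1),s['torque'].round(2),s['grip_width'])
d=s['position'][:2]-CC;print(np.hypot(*d),np.degrees(np.arctan2(d[1],d[0])))
E
```

```text
t 60.3 at [ 0.4326 -0.0608  0.1206] psi 51.4 j [-0.8  -0.12  0.85  2.11  0.1   1.12  0.9 ]
[-1.3  6.1  4.5] [1.08 0.32 0.36] 0.18166233624487005
0.061953722169497086 141.3566513029984
```

Good. Three more 60° steps: ψ 51 → −129.

{"method": "jog_arm", "body": {
  "moves": [-0.0017,0.0261,0,0,0,0.125,-0.9,-0.0068,0.0518,0,0,0,0.25,-0.9,-0.0152,0.0765,0,0,0,0.375,-0.9,-0.0268,0.1,0,0,0,0.5,-0.9,-0.0413,0.1218,0,0,0,0.625,-0.9,-0.0586,0.1414,0,0,0,0.75,-0.9,-0.0782,0.1587,0,0,0,0.875,-0.9,-0.1,0.1732,0,0,0,1,-0.9]
}}

```text
time: 61.3
position: [0.4894, -0.0382, 0.1207]
tool_rot: [-2.38, -2.048, -0.006]
ft_force: [-0.3, 4.7, 1.9]
grip_width: 0.184
grip_force: 20.0
```

{"method": "jog_arm", "body": {
  "moves": [-0.0017,0.0261,0,0,0,0.125,-0.9,-0.0068,0.0518,0,0,0,0.25,-0.9,-0.0152,0.0765,0,0,0,0.375,-0.9,-0.0268,0.1,0,0,0,0.5,-0.9,-0.0413,0.1218,0,0,0,0.625,-0.9,-0.0586,0.1414,0,0,0,0.75,-0.9,-0.0782,0.1587,0,0,0,0.875,-0.9,-0.1,0.1732,0,0,0,1,-0.9]
}}

```text
time: 62.3
position: [0.5371, -0.0762, 0.1207]
tool_rot: [-3.084, -0.583, -0.005]
ft_force: [1.4, 4.8, 0.8]
grip_width: 0.18
grip_force: 20.0
```

```bash
python3 - <<'E'
from h import *
plan();s=ctrl.get_state();print(s['ft_force'].round(1),s['torque'].round(2),s['grip_width'])
d=s['position'][:2]-CC;print(np.hypot(*d),np.degrees(np.arctan2(d[1],d[0])))
E
```

```text
t 62.3 at [ 0.5371 -0.0762  0.1207] psi -68.6 j [-0.76  0.24  0.96  1.88 -0.22  1.13 -0.91]
[1.4 4.8 0.8] [ 0.75 -0.13 -0.11] 0.17976681111755166
0.060761250151441494 22.556353488403257
```

{"method": "jog_arm", "body": {
  "moves": [-0.0017,0.0261,0,0,0,0.125,-0.9,-0.0068,0.0518,0,0,0,0.25,-0.9,-0.0152,0.0765,0,0,0,0.375,-0.9,-0.0268,0.1,0,0,0,0.5,-0.9,-0.0413,0.1218,0,0,0,0.625,-0.9,-0.0586,0.1414,0,0,0,0.75,-0.9,-0.0782,0.1587,0,0,0,0.875,-0.9,-0.1,0.1732,0,0,0,1,-0.9]
}}

```text
time: 63.3
position: [0.5279, -0.1364, 0.1206]
tool_rot: [-2.962, 1.038, -0.001]
ft_force: [0.8, 3.9, 3.4]
grip_width: 0.185
grip_force: 20.0
```

{"method": "jog_arm", "body": {
  "moves": [0,0,0,0,0,0,0,0,0,0,0,0,0,0.2,0,0,0,0,0,0,0.2,0,0,-0.1,0,0,0,0.2,0,0,-0.2,0,0,0,0.2,0,0,-0.2,0,0,-0.16,0.2,0,0,-0.2,0,0,-0.33,0.2,0,0,-0.2,0,0,-0.5,0.2]
}}

```text
time: 64.3
position: [0.5265, -0.1384, 0.18]
tool_rot: [-3.134, 0.222, -0.0]
ft_force: [-0.2, 0.3, -0.8]
grip_width: 0.601
grip_force: 0.0
```

{"method": "jog_arm", "body": {
  "moves": [0,0,0,0,0,-0.15,0.2,0,0,0,0,0,-0.3,0.2,0,0,0,0,0,-0.45,0.2,0,0,0,0,0,-0.6,0.2,0,0,0,0,0,-0.75,0.2,0,0,0,0,0,-0.9,0.2,0,0,0,0,0,-1,0.2,0,0,0,0,0,-1,0.2]
}}

```text
time: 65.3
position: [0.5264, -0.1385, 0.1799]
tool_rot: [-2.83, -1.364, 0.0]
ft_force: [0.3, -0.1, -0.2]
grip_width: 0.6
grip_force: 0.0
```

{"method": "jog_arm", "body": {
  "moves": [0,0,0,0,0,-0.15,0.2,0,0,0,0,0,-0.3,0.2,0,0,0,0,0,-0.45,0.2,0,0,0,0,0,-0.6,0.2,0,0,0,0,0,-0.75,0.2,0,0,0,0,0,-0.9,0.2,0,0,0,0,0,-1,0.2,0,0,0,0,0,-1,0.2]
}}

```text
time: 66.3
position: [0.5264, -0.1384, 0.1799]
tool_rot: [-1.771, -2.595, 0.0]
ft_force: [-0.2, 0.3, 0.6]
grip_width: 0.598
grip_force: 0.0
```

```bash
python3 - <<'E'
from h import *
grip_at(-38.7,True,.12)
E
```

```text
t 66.3 at [ 0.5264 -0.1384  0.1799] psi 21.4 j [-0.53  0.15  0.82  1.8  -0.11  1.24  0.69]
[0.003, 0.006, 0.2] [-0.0, -0.0, -0.499]
```

Regrip with x inward, then turn CW.

{"method": "jog_arm", "body": {
  "moves": [0.003,0.005,0,0,0,-0.16,0.1,0.003,0.005,0,0,0,-0.33,0.1,0.003,0.005,0,0,0,-0.5,0,0.003,0.005,0.1,0,0,-0.5,0,0.003,0.005,0.198,0,0,-0.5,0,0.003,0.005,0.198,0,0,-0.5,-0.5,0.003,0.005,0.198,0,0,-0.5,-0.9,0.003,0.005,0.198,0,0,-0.5,-0.9]
}}

```text
time: 67.3
position: [0.5285, -0.1372, 0.1219]
tool_rot: [1.036, 2.964, 0.001]
ft_force: [-0.1, -0.9, 0.3]
grip_width: 0.246
grip_force: 0.0
```

{"method": "jog_arm", "body": {
  "moves": [0,0,0,0,0,0,-0.9,0,0,0,0,0,0,-0.9,0.0017,-0.0261,0,0,0,0.125,-0.9,0.0068,-0.0518,0,0,0,0.25,-0.9,0.0152,-0.0765,0,0,0,0.375,-0.9,0.0268,-0.1,0,0,0,0.5,-0.9,0.0413,-0.1218,0,0,0,0.625,-0.9,0.0586,-0.1414,0,0,0,0.75,-0.9]
}}

```text
time: 68.3
position: [0.4876, -0.1596, 0.1217]
tool_rot: [2.096, 2.34, 0.001]
ft_force: [-1.5, 0.8, 9.1]
grip_width: 0.183
grip_force: 20.0
```

{"method": "jog_arm", "body": {
  "moves": [0.0017,-0.0261,0,0,0,0.125,-0.9,0.0068,-0.0518,0,0,0,0.25,-0.9,0.0152,-0.0765,0,0,0,0.375,-0.9,0.0268,-0.1,0,0,0,0.5,-0.9,0.0413,-0.1218,0,0,0,0.625,-0.9,0.0586,-0.1414,0,0,0,0.75,-0.9,0.0782,-0.1587,0,0,0,0.875,-0.9,0.1,-0.1732,0,0,0,1,-0.9]
}}

```text
time: 69.3
position: [0.4312, -0.1355, 0.1216]
tool_rot: [-2.984, -0.979, 0.004]
ft_force: [-7.2, 0.9, 13.3]
grip_width: 0.185
grip_force: 20.2
```

```bash
python3 - <<'E'
from h import *
plan();s=ctrl.get_state();print(s['ft_force'].round(1),s['torque'].round(2),s['grip_width'])
d=s['position'][:2]-CC;print(np.hypot(*d),np.degrees(np.arctan2(d[1],d[0])))
E
```

```text
t 69.3 at [ 0.4312 -0.1355  0.1216] psi -53.7 j [-0.65 -0.07  0.88  2.07  0.06  1.12 -0.74]
[-7.2  0.9 13.3] [0.02 1.62 0.44] 0.185374421797955
0.061507414228191934 -144.13771357069675
```

{"method": "jog_arm", "body": {
  "moves": [0.0017,-0.0261,0,0,0,0.125,-0.9,0.0068,-0.0518,0,0,0,0.25,-0.9,0.0152,-0.0765,0,0,0,0.375,-0.9,0.0268,-0.1,0,0,0,0.5,-0.9,0.0413,-0.1218,0,0,0,0.625,-0.9,0.0586,-0.1414,0,0,0,0.75,-0.9,0.0782,-0.1587,0,0,0,0.875,-0.9,0.1,-0.1732,0,0,0,1,-0.9]
}}

```text
time: 70.3
position: [0.4237, -0.0737, 0.1216]
tool_rot: [-3.072, 0.644, 0.008]
ft_force: [-8.5, 4.2, 15.2]
grip_width: 0.185
grip_force: 20.0
```

{"method": "jog_arm", "body": {
  "moves": [0.0017,-0.0261,0,0,0,0.125,-0.9,0.0068,-0.0518,0,0,0,0.25,-0.9,0.0152,-0.0765,0,0,0,0.375,-0.9,0.0268,-0.1,0,0,0,0.5,-0.9,0.0268,-0.1,0,0,0,0.5,-0.9,0.0268,-0.1,0,0,0,0.5,-0.9,0.0268,-0.1,0,0,0,0.5,-0.9,0.0268,-0.1,0,0,0,0.5,-0.9]
}}

```text
time: 71.3
position: [0.4439, -0.0485, 0.1216]
tool_rot: [-2.803, 1.411, 0.007]
ft_force: [-6.8, 6.1, 11.5]
grip_width: 0.182
grip_force: 20.0
```

```bash
python3 - <<'E'
from h import *
plan();s=ctrl.get_state();print(s['ft_force'].round(1),s['torque'].round(2),s['grip_width'])
d=s['position'][:2]-CC;print(np.hypot(*d),np.degrees(np.arctan2(d[1],d[0])))
E
```

```text
t 71.3 at [ 0.4439 -0.0485  0.1216] psi -143.5 j [-0.61 -0.06  0.65  2.08  0.04  1.12 -2.48]
[-6.8  6.1 11.5] [ 1.37  1.59 -0.2 ] 0.181798821893331
0.06311882931496418 126.03165045854307
```

Regrasp (+180° turn in ψ).

{"method": "jog_arm", "body": {
  "moves": [0,0,0,0,0,0,0,0,0,0,0,0,0,0.2,0,0,0,0,0,0,0.2,0,0,-0.1,0,0,0,0.2,0,0,-0.2,0,0,0,0.2,0,0,-0.2,0,0,-0.16,0.2,0,0,-0.2,0,0,-0.33,0.2,0,0,-0.2,0,0,-0.5,0.2]
}}

```text
time: 72.3
position: [0.4448, -0.0516, 0.1805]
tool_rot: [3.077, -0.631, 0.0]
ft_force: [-0.0, 0.2, -0.4]
grip_width: 0.599
grip_force: 0.0
```

{"method": "jog_arm", "body": {
  "moves": [0,0,0,0,0,-0.15,0.2,0,0,0,0,0,-0.3,0.2,0,0,0,0,0,-0.45,0.2,0,0,0,0,0,-0.6,0.2,0,0,0,0,0,-0.75,0.2,0,0,0,0,0,-0.9,0.2,0,0,0,0,0,-1,0.2,0,0,0,0,0,-1,0.2]
}}

```text
time: 73.3
position: [0.4448, -0.0515, 0.1804]
tool_rot: [-2.984, -0.982, 0.0]
ft_force: [-0.1, -0.7, 0.3]
grip_width: 0.601
grip_force: 0.0
```

{"method": "jog_arm", "body": {
  "moves": [0,0,0,0,0,-0.15,0.2,0,0,0,0,0,-0.3,0.2,0,0,0,0,0,-0.45,0.2,0,0,0,0,0,-0.6,0.2,0,0,0,0,0,-0.75,0.2,0,0,0,0,0,-0.9,0.2,0,0,0,0,0,-1,0.2,0,0,0,0,0,-1,0.2]
}}

```text
time: 74.3
position: [0.4449, -0.0514, 0.1805]
tool_rot: [-2.095, -2.341, -0.0]
ft_force: [-0.1, 0.4, 0.2]
grip_width: 0.6
grip_force: 0.0
```

```bash
python3 - <<'E'
from h import *
grip_at(126.3,False,.12)
E
```

```text
t 74.3 at [ 0.4449 -0.0514  0.1805] psi 6.3 j [-0.89 -0.18  0.87  2.01  0.15  1.26  0.04]
[0.001, 0.002, 0.202] [0.0, -0.0, -0.499]
```

{"method": "jog_arm", "body": {
  "moves": [0.001,0.001,0,0,0,-0.16,0.1,0.001,0.001,0,0,0,-0.33,0.1,0.001,0.001,0,0,0,-0.5,0,0.001,0.001,0.1,0,0,-0.5,0,0.001,0.001,0.2,0,0,-0.5,0,0.001,0.001,0.2,0,0,-0.5,-0.5,0.001,0.001,0.2,0,0,-0.5,-0.9,0.001,0.001,0.2,0,0,-0.5,-0.9]
}}

```text
time: 75.3
position: [0.4462, -0.051, 0.1217]
tool_rot: [1.414, 2.804, 0.003]
ft_force: [-0.5, -0.1, 0.1]
grip_width: 0.246
grip_force: 0.0
```

{"method": "jog_arm", "body": {
  "moves": [0,0,0,0,0,0,-0.9,0,0,0,0,0,0,-0.9,-0.0017,0.0261,0,0,0,0.125,-0.9,-0.0068,0.0518,0,0,0,0.25,-0.9,-0.0152,0.0765,0,0,0,0.375,-0.9,-0.0268,0.1,0,0,0,0.5,-0.9,-0.0413,0.1218,0,0,0,0.625,-0.9,-0.0586,0.1414,0,0,0,0.75,-0.9]
}}

```text
time: 76.3
position: [0.4897, -0.0404, 0.1215]
tool_rot: [-2.384, -2.045, 0.001]
ft_force: [-4.3, -1.0, 10.8]
grip_width: 0.183
grip_force: 20.0
```

{"method": "jog_arm", "body": {
  "moves": [-0.0017,0.0261,0,0,0,0.125,-0.9,-0.0068,0.0518,0,0,0,0.25,-0.9,-0.0152,0.0765,0,0,0,0.375,-0.9,-0.0268,0.1,0,0,0,0.5,-0.9,-0.0413,0.1218,0,0,0,0.625,-0.9,-0.0586,0.1414,0,0,0,0.75,-0.9,-0.0782,0.1587,0,0,0,0.875,-0.9,-0.1,0.1732,0,0,0,1,-0.9]
}}

```text
time: 77.3
position: [0.5352, -0.0773, 0.1215]
tool_rot: [-3.085, -0.579, 0.006]
ft_force: [-9.4, 1.2, 14.7]
grip_width: 0.181
grip_force: 20.0
```

```bash
python3 - <<'E'
from h import *
plan();s=ctrl.get_state();print(s['ft_force'].round(1),s['torque'].round(2),s['grip_width'])
d=s['position'][:2]-CC;print(np.hypot(*d),np.degrees(np.arctan2(d[1],d[0])))
E
```

```text
t 77.3 at [ 0.5352 -0.0773  0.1215] psi -68.8 j [-0.89  0.31  1.15  1.88 -0.31  1.16 -0.83]
[-9.4  1.2 14.7] [ 0.21  2.15 -0.13] 0.18148694862739645
0.05853162216575812 22.237817014210904
```

{"method": "jog_arm", "body": {
  "moves": [-0.0017,0.0261,0,0,0,0.125,-0.9,-0.006,0.0518,0,0,0,0.25,-0.9,-0.007,0.0568,0,0,0,0.275,-0.9,-0.008,0.06,0,0,0,0.29,-0.9,-0.008,0.063,0,0,0,0.3,-0.9,-0.008,0.063,0,0,0,0.3,-0.9,-0.008,0.063,0,0,0,0.3,-0.9,-0.008,0.063,0,0,0,0.3,-0.9]
}}

```text
time: 78.3
position: [0.5389, -0.0923, 0.1213]
tool_rot: [-3.133, -0.102, 0.011]
ft_force: [-11.5, 7.6, 17.9]
grip_width: 0.184
grip_force: 20.4
```

```bash
python3 - <<'E'
from h import *
plan();s=ctrl.get_state();print(s['ft_force'].round(1),s['torque'].round(2),s['grip_width'])
d=s['position'][:2]-CC;print(np.hypot(*d),np.degrees(np.arctan2(d[1],d[0])))
E
```

```text
t 78.3 at [ 0.5389 -0.0923  0.1213] psi -86.3 j [-0.87  0.35  1.18  1.86 -0.36  1.18 -1.07]
[-11.5   7.6  17.9] [1.54 2.72 0.41] 0.1839998955509013
0.058359657251123596 7.062137812242515
```

{"method": "jog_arm", "body": {
  "moves": [0.006,0.008,0,0,0,0,-0.9,0.006,0.01,0,0,0,0,-0.9,0.006,0.01,0,0,0,0,-0.9,0.006,0.01,0,0,0,0,-0.9,0.006,0.01,0,0,0,0,-0.9,0.006,0.01,0,0,0,0,-0.9,0.006,0.01,0,0,0,0,-0.9,0.006,0.01,0,0,0,0,-0.9]
}}

```text
time: 79.3
position: [0.5394, -0.0923, 0.121]
tool_rot: [-3.128, -0.103, 0.017]
ft_force: [-17.0, 11.8, 22.1]
grip_width: 0.188
grip_force: 20.1
```

At the stop. Release, lift, and go to the keeper.

{"method": "jog_arm", "body": {
  "moves": [0,0,0,0,0,0,0,0,0,0,0,0,0,0.3,0,0,0,0,0,0,0.3,0,0,-0.15,0,0,0,0.3,0,0,-0.3,0,0,0,0.3,0,0,-0.4,0,0,-0.1,0.3,0,0,-0.4,0,0,-0.25,0.3,0,0,-0.4,0,0,-0.4,0.3]
}}

```text
time: 80.3
position: [0.5437, -0.0993, 0.2412]
tool_rot: [3.049, 0.754, 0.002]
ft_force: [-0.8, -0.2, 0.8]
grip_width: 0.651
grip_force: 0.0
```

```bash
python3 - <<'E'
from h import *
plan((.68,-.0,.21,-25),(.696,.02,.21,-6))
im=cam('scene');hsv=cv2.cvtColor(im['bgr'],cv2.COLOR_BGR2HSV);H,S,V=cv2.split(hsv)
cv2.imwrite('pics/s13.png',im['bgr'])
E
```

```text
t 80.3 at [ 0.5437 -0.0993  0.2412] psi -62.2 j [-0.88  0.17  1.13  1.7  -0.16  1.37 -0.8 ]
[0.556, -0.081, 0.105] [0.001, -0.001, -0.621]
[0.083, 0.02, 0.0] [0.0, 0.0, -0.317]
```

{"method": "jog_arm", "body": {
  "moves": [0.15,-0.02,0,0,0,-0.15,0.5,0.3,-0.04,0,0,0,-0.3,0.5,0.45,-0.06,0.03,0,0,-0.45,0.5,0.6,-0.07,0.06,0,0,-0.6,0.5,0.63,-0.07,0.09,0,0,-0.75,0.5,0.63,-0.07,0.105,0,0,-0.9,0.5,0.63,-0.07,0.105,0,0,-0.935,0.5,0.63,-0.07,0.105,0,0,-0.935,0.5]
}}

```text
time: 81.35
position: [0.7014, 0.0068, 0.2093]
tool_rot: [2.345, 2.09, 0.0]
ft_force: [-0.3, -0.5, 0.4]
grip_width: 0.751
grip_force: 0.0
```

```bash
python3 - <<'E'
from h import *
plan((.6965,-.018,.0205,-6))
im=cam('wrist');cv2.imwrite('pics/w14.png',np.hstack([cv2.resize(im['bgr'],(400,300)),cv2.resize(cv2.imread('pics/s13.png')[200:350,170:370],(400,300))]))
print(proj(im,[[.6965,-.018,.044],[.6965,-.018,.014],[.7045,.0566,.014]]))
E
```

```text
t 81.35 at [0.7014 0.0068 0.2093] psi -6.6 j [-0.59  0.53  0.8   1.35 -0.38  1.42  0.08]
[-0.084, -0.007, 0.629] [0.0, 0.0, -0.01]
[[319.09196636 239.94334289]
 [319.19640053 230.37342256]
 [318.53506978 151.67435823]]
```

View pics/w14.png

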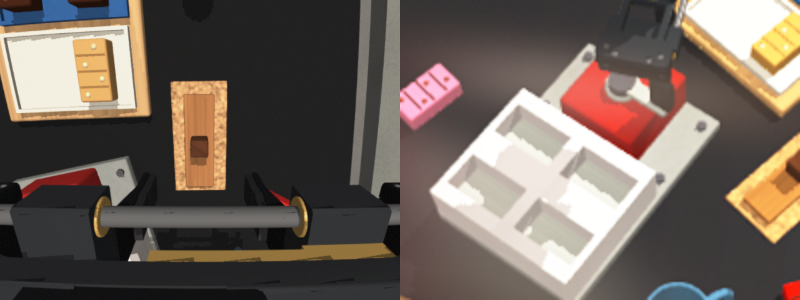

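The keeper block is at (318,240) as predicted, and the pockets look deep, so the lift is down. Grasping.

{"method": "jog_arm", "body": {
  "moves": [-0.084,-0.007,0.1,0,0,0,0.5,-0.084,-0.007,0.25,0,0,0,0.5,-0.084,-0.007,0.4,0,0,0,0.5,-0.084,-0.007,0.5,0,0,0,0.5,-0.084,-0.007,0.58,0,0,0,0.5,-0.084,-0.007,0.628,0,0,0,0.5,-0.084,-0.007,0.628,0,0,0,0,-0.084,-0.007,0.628,0,0,0,-0.4],
  "newtons": 30
}}

```text
time: 82.4
position: [0.6974, -0.0177, 0.0221]
tool_rot: [2.341, 2.093, 0.003]
ft_force: [0.6, -0.0, 0.5]
grip_width: 0.603
grip_force: 0.0
```

{"method": "jog_arm", "body": {
  "moves": [0,0,0,0,0,0,-0.8,0,0,0,0,0,0,-0.8,0,0,0,0,0,0,-0.8,0,0,0,0,0,0,-0.8,0,0,-0.15,0,0,0,-0.8,0,0,-0.3,0,0,0,-0.8,0,0,-0.45,0,0,0,-0.8,0,0,-0.62,0,0,0,-0.8]
}}

```text
time: 83.4
position: [0.6955, -0.0173, 0.2069]
tool_rot: [-2.341, -2.093, 0.002]
ft_force: [0.1, 0.1, -2.3]
grip_width: 0.295
grip_force: 30.0
```

```bash
python3 - <<'E'
from h import *
s=ctrl.get_state();print(s['grip_width'],s['grip_force'],s['ft_force'])
plan((.57,-.15,.21,0),(.5,-.2,.21,6),(.498,-.2505,.098,6))
E
```

```text
0.29470823465272733 29.996837563812733 [ 0.1485189   0.13695893 -2.33535397]
t 83.4 at [ 0.6955 -0.0173  0.2069] psi -6.4 j [-0.56  0.52  0.8   1.37 -0.37  1.41  0.12]
[-0.486, -0.366, -0.009] [-0.002, -0.0, -0.107]
[-0.167, -0.233, 0.0] [0.0, 0.0, -0.1]
[-0.167, -0.024, 0.373] [0.0, 0.0, 0.0]
```

{"method": "jog_arm", "body": {
  "moves": [-0.1,-0.07,0,0,0,-0.02,-0.8,-0.2,-0.15,0,0,0,-0.04,-0.8,-0.3,-0.22,0,0,0,-0.06,-0.8,-0.4,-0.3,0,0,0,-0.08,-0.8,-0.486,-0.366,0,0,0,-0.107,-0.8,-0.486,-0.366,0,0,0,-0.107,-0.8,-0.486,-0.366,0,0,0,-0.107,-0.8,-0.486,-0.366,0,0,0,-0.107,-0.8]
}}

```text
time: 84.4
position: [0.5717, -0.1489, 0.2063]
tool_rot: [-2.219, -2.224, 0.0]
ft_force: [-0.3, 0.3, -2.0]
grip_width: 0.3
grip_force: 30.0
```

{"method": "jog_arm", "body": {
  "moves": [-0.05,-0.06,0,0,0,-0.03,-0.8,-0.1,-0.12,0,0,0,-0.06,-0.8,-0.167,-0.233,0,0,0,-0.1,-0.8,-0.167,-0.233,0,0,0,-0.1,-0.8,-0.167,-0.233,0,0,0,-0.1,-0.8,-0.167,-0.233,0,0,0,-0.1,-0.8,-0.167,-0.233,0,0,0,-0.1,-0.8,-0.167,-0.233,0,0,0,-0.1,-0.8]
}}

```text
time: 85.4
position: [0.5014, -0.2001, 0.2065]
tool_rot: [2.101, 2.336, -0.001]
ft_force: [0.1, 0.7, -2.3]
grip_width: 0.296
grip_force: 30.0
```

```bash
python3 - <<'E'
from h import *
s=ctrl.get_state();print(s['grip_width'],s['grip_force'])
im=cam('wrist');cv2.imwrite('pics/w15.png',im['bgr'])
plan((.499,-.252,.098,6))
E
```

```text
0.29592293221910465 29.997214204631746
t 85.45 at [ 0.5013 -0.2002  0.2065] psi 6.1 j [-0.52  0.12  0.92  1.78 -0.1   1.3   0.53]
[-0.171, -0.026, 0.362] [-0.0, 0.0, 0.001]
```

View pics/w15.png

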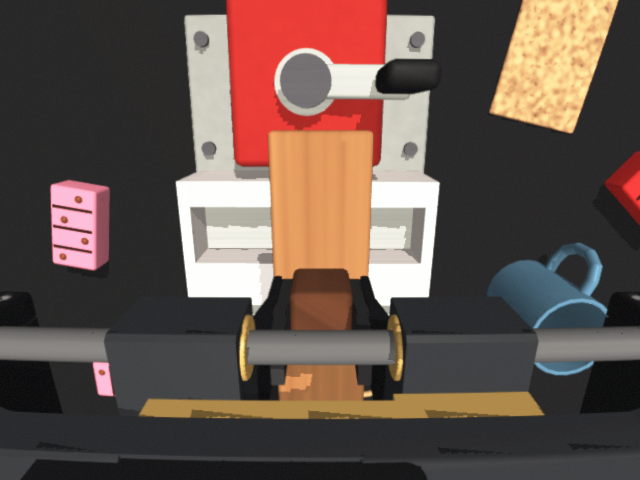

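Rim corners (179,181) and (438,181), outer pocket edges at x≈193 and 425. The keeper's far end runs (270,132)–(372,132).

```bash
python3 - <<'E'
from h import *
im=cam('wrist')
P=ray(im,[(179,182),(438,181)],.08)*1e3;d=P[1]-P[0];u=d/np.linalg.norm(d);print(P.round(1),np.linalg.norm(d),np.degrees(np.arctan2(u[1],u[0])),'c',P.mean(0)+85*np.array([u[1],-u[0],0]))
K=ray(im,[(270,132),(372,132)],.2)*1e3;d=K[1]-K[0];v=d/np.linalg.norm(d);print(K.round(1),np.linalg.norm(d),np.degrees(np.arctan2(v[1],v[0])),'kc',K.mean(0)+75*np.array([v[1],-v[0],0]))
g=cv2.cvtColor(im['bgr'],cv2.COLOR_BGR2GRAY).astype(int)
for r in (190,260,280):
    e=np.where(abs(np.diff(g[r]))>50)[0];print(r,e)
for c in (185,432,430,230,390):
    e=np.where(abs(np.diff(g[150:290,c]))>30)[0]+150;print('col',c,e)
E
```

```text
[[ 390.2 -178.2   80. ]
 [ 585.3 -156.6   80. ]] 196.3308859166259 6.315882446813956 c [ 497.09095714 -251.84235601   80.        ]
[[ 471.3 -128.2  200. ]
 [ 514.4 -123.6  200. ]] 43.33270811586756 6.12390354595033 kc [ 500.83710265 -200.46586737  200.        ]
190 [ 49  50 175 176 269 371 438 439]
260 [ 51  52 183 184 194 420 431 432]
280 [185 186 271 272 368 369 429 430]
col 185 [175 176 177 180 268]
col 432 [177 178 181 257]
col 430 [175 176 177 181 278]
col 230 [180 206 224 247 248 262]
col 390 [181 206 207 227 247 263]
```

{"method": "jog_arm", "body": {
  "moves": [-0.06,-0.01,0,0,0,0,-0.8,-0.12,-0.02,0,0,0,0,-0.8,-0.171,-0.03,0.07,0,0,-0.002,-0.8,-0.171,-0.03,0.15,0,0,-0.002,-0.8,-0.171,-0.03,0.22,0,0,-0.002,-0.8,-0.171,-0.03,0.29,0,0,-0.002,-0.8,-0.171,-0.03,0.34,0,0,-0.002,-0.8,-0.171,-0.03,0.358,0,0,-0.002,-0.8]
}}

```text
time: 86.5
position: [0.4973, -0.2521, 0.0984]
tool_rot: [-2.098, -2.337, 0.001]
ft_force: [0.8, -0.4, -1.7]
grip_width: 0.298
grip_force: 30.0
```

{"method": "jog_arm", "body": {
  "moves": [0,0,0,0,0,0,-0.8,0,0,0,0,0,0,-0.8,0,0,0,0,0,0,-0.8,0,0,0,0,0,0,-0.8,0,0,0,0,0,0,-0.8,0,0,0,0,0,0,-0.8,0,0,0,0,0,0,-0.8,0,0,0,0,0,0,-0.8]
}}

```text
time: 87.5
position: [0.4976, -0.2523, 0.0992]
tool_rot: [-2.099, -2.337, -0.0]
ft_force: [-0.5, 0.2, -2.1]
grip_width: 0.293
grip_force: 30.0
```

```bash
python3 - <<'E'
from h import *
plan((.498,-.252,.097,6.2));print(ctrl.get_state()['ft_force'])
E
```

```text
t 87.5 at [ 0.4976 -0.2523  0.0992] psi 6.2 j [-0.36  0.31  0.91  1.86 -0.27  1.11  0.76]
[0.001, 0.001, 0.007] [0.0, -0.0, -0.001]
[-0.46614226  0.24414658 -2.10657717]
```

Still hanging. Lower in small steps, then release.

{"method": "jog_arm", "body": {
  "moves": [0,0,0.003,0,0,0,-0.8,0,0,0.005,0,0,0,-0.8,0,0,0.007,0,0,0,-0.8,0,0,0.007,0,0,0,-0.8,0,0,0.007,0,0,0,-0.8,0,0,0.007,0,0,0,-0.8,0,0,0.007,0,0,0,-0.8,0,0,0.007,0,0,0,-0.8]
}}

```text
time: 88.5
position: [0.4976, -0.2523, 0.0971]
tool_rot: [2.099, 2.337, 0.0]
ft_force: [-0.0, -0.5, -1.5]
grip_width: 0.296
grip_force: 30.0
```

{"method": "jog_arm", "body": {
  "moves": [0,0,0.002,0,0,0,-0.8,0,0,0.004,0,0,0,-0.8,0,0,0.005,0,0,0,-0.8,0,0,0.005,0,0,0,-0.8,0,0,0.005,0,0,0,-0.4,0,0,0.005,0,0,0,-0.1,0,0,0.005,0,0,0,0.3,0,0,0.005,0,0,0,0.5]
}}

```text
time: 89.5
position: [0.4977, -0.2523, 0.0955]
tool_rot: [2.099, 2.337, -0.0]
ft_force: [-0.3, -0.0, 0.3]
grip_width: 0.554
grip_force: 0.0
```

{"method": "jog_arm", "body": {
  "moves": [0,0,-0.05,0,0,0,0.5,0,0,-0.15,0,0,0,0.5,0,0,-0.3,0,0,0,0.5,0,0,-0.45,0,0,0,0.5,0.1,0,-0.6,0,0,0,0.5,0.2,0,-0.65,0,0,0,0.5,0.25,0,-0.65,0,0,0,0.5,0.25,0,-0.65,0,0,0,0.5]
}}

```text
time: 90.5
position: [0.4899, -0.1768, 0.2916]
tool_rot: [2.096, 2.339, 0.003]
ft_force: [-0.7, 0.4, -0.4]
grip_width: 0.745
grip_force: 0.0
```

```bash
python3 - <<'E'
from h import *
plan()
w=cam('wrist');s=cam('scene');cv2.imwrite('pics/f.png',np.hstack([cv2.resize(w['bgr'],(400,300)),cv2.resize(s['bgr'][140:380,110:430],(400,300))]))
hsv=cv2.cvtColor(w['bgr'],cv2.COLOR_BGR2HSV);H,S,V=cv2.split(hsv)
m=((H>8)&(H<20)&(S>120)&(V>130))
for r in range(180,300,15):
    x=np.where(m[r,250:400])[0]+250
    if len(x)>10:P=ray(w,[(x.min()-.5,r),(x.max()+.5,r)],.09)*1e3;print(r,x.min(),x.max(),P.mean(0).round(1)[:2])
y=np.where(m[150:300,320])[0]+150;print('far end',y.min(),(ray(w,[(320,y.min()-.5)],.09)*1e3).round(1))
E
```

```text
t 90.5 at [ 0.4899 -0.1768  0.2916] psi 6.3 j [-0.6  -0.01  0.9   1.69  0.    1.46  0.41]
210 298 342 [ 489.7 -182.9]
225 297 342 [ 490.9 -198. ]
240 298 342 [ 493.1 -213.3]
255 298 341 [ 494.3 -229.2]
270 299 341 [ 496.6 -245.3]
285 299 341 [ 498.5 -261.8]
far end 204 [[ 489.  -176.5   90. ]]
```

View pics/f.png

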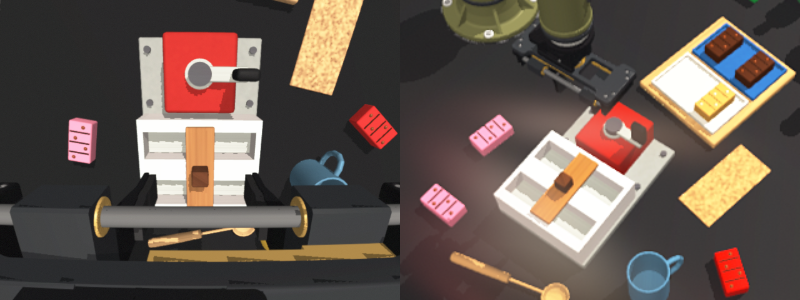

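The keeper sits squarely across the mould's middle, the crank points along +x, and the bars are in their trays. Handing in.

```bash
python3 -c "
from bench import ctrl
print(ctrl.close_job())"
```

```text
the job is handed in; nothing more can be done
None
```

The job is done and handed in at about 90 s: the one oat bar is in the white tray, both cocoa bars are in the blue tray, the lift is cranked fully down and the keeper strip is back square across the mould.

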